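Wind up the detergent jug's screw lift

ROBOT

A 6-joint arm with a two-finger parallel gripper is mounted at the origin on the work surface. World frame = base frame: x ahead of the robot, y to its left, z up, the work surface at z = 0. Lengths are in m, angles in rad, forces in N, time in s.
With the tool pointing down it reaches from about 0.35 to 0.725 m from the base axis. Payload 6 kg.
Tool frame: the origin (TCP) lies on the mounting face of the last link; the fingertips stand 173 mm ahead of it and the grasp point (between the pads) lies env.pinch_z ahead of it (env.pinch_z is the distance from the TCP to the grasp point, in m); x points along the fingers, y is the direction in which the jaws open and shut, and the axes are right-handed (so a half turn about x gives the same grasp; the last joint's range is limited). The gripper opens to 85 mm and grips with 20 to 120 N. Pads are 22 mm wide; open, the fingers measure 114 mm over their backs; the gripper's body (76 mm by 85 mm) begins 54 mm behind the grasp point. The pads swing forward as they close: fully open they stand 13 mm farther back than shut.
Start: joints at [-0.805, 0.04, 0.085, 0, -1.615, -0.334], TCP at [0.251, -0.545, 0.405] pointing down, gripper open.
Joint ranges: [-2.56, 2.56], [-1.29, 2.01], [-1.08, 1.49], [-3.29, 1.98], [-2.81, -0.18], [-2.99, 2.99]. Speed limits (rad/s): [2.57, 2.57, 3.01, 3.14, 3.14, 3.14].

INTERFACE

Orientations are given as a unit quaternion [w, x, y, z].
In Python, from rig import status, imaging, ticket, env gives the robot as it stands.
- The arm moves only by the tool step_arm, never from a script. Its argument "deltas" is one flat list of numbers, 7 for each row, row after row: the turn, a rotation vector about the tool's x, y, z in degrees, then the shift along the tool's x, y, z in cm, then the closure in counts, from 0 (fully open) to 255 (shut). A call has 1 to 20 rows; each row shifts and turns the commanded pose from where the row before left it, along the tool's axes as they then stand; what a row does not reach is not made up. A row lasts 1/12 s, in which the tool goes at most 41.7 mm and 7.16 degrees, less where a joint would pass 70% of its speed; a pose out of reach is approached as far as the arm can. A call is refused whole if a number of a shift passes 4.17 or a number of a turn 7.16, either way. A call with a gripper value outside its range is refused whole. The fingers move at their own pace and stop on an object; "newtons" is the grip in N (left out, the last holds). Time passes only in rows, so rows that do not move let the fingers close. It gives the time, the measured TCP pose, the force and the opening at its end, in the units of the state.
- status.read_state(): the state, without advancing time (a new reading comes with each control period).
- imaging.camera(name): name is "side" or "top" or "wrist"; returns a dict with "image" (400x640x3 uint8, red, green, blue), "intrinsics" (3x3 intrinsics, pixels), "extrinsics" (4x4, takes a point from camera to world coordinates). Camera axes: x right, y down, z forward; pixel columns grow to the right and rows downward; lengths in m; the calibration is good to about 2 mm. The wrist camera is an equidistant fisheye: a pixel r from the principal point sees the ray r / f radians off the axis. A picture is of the moment at which its call begins. There is no depth.
- ticket.finish_job(): hands the job in, once; it reports no verdict.
The state is a dict: "time_s": time; "qpos": joint angles; "joint_velocities": joint speeds; "joint_efforts": joint torques, N m; "ee_pos": TCP position; "orientation": TCP orientation; "ft_force": force on the tool from outside, world axes, zero at the start; "ft_torque": the same for the moment, N m; "width": finger opening in m.
Only numpy, scipy, OpenCV 4.12 (cv2) and the standard library are available. Lean on these libraries where they do the work, as an engineer would, in place of code of your own. Each camera call takes 0.05 s, during which the arm holds its last target.

TASK

The detergent jug stands too low for the measuring cup. Fit the loose crank over the square shaft of the blue screw lift until it sits fully down, and wind it until the top of the platform is level with the top of the red pointer blade. Feel your way and do not force the crank; leave it on the shaft, the jug standing on the platform, the pointer where it is and the other things undisturbed.

Things in the scene. Friction and masses are not known exactly. Their poses are not given: they have to be found in the camera images.
- lift: Fixed blue screw lift on a base plate 12 mm thick that spans x -65 to +65, y -310 to +60 mm in its frame. Origin: on the work surface, on the axis of the crank post (blue column, 60 mm diameter). z up. Platform centre at y = -200 mm. An aluminium scale strip 135 mm high stands at x 88, y -112 mm.
- drive_seat (a point): Foot of the 16 mm square brass drive shaft on the crank post, on its axis, 110 mm above the work surface; here the fitted crank's underside rests on a 48 mm round flange. Axes as the lift's, NOT the shaft's: which way its sides face differs each time and is not measured. Shaft 24 mm high, top 4.5 mm tapering to 11 mm square. It turns stiffly (0.2 N m, about 3 N at the knob) and stays where left.
- platform (a joint): Height of the lift's platform in m above its built height (where its top is 80 mm above the work surface). Turning the shaft clockwise as seen from above raises it, 16 mm a turn. Starts within 2 mm of 0; top of travel 0.060.
- platform_top (a point): Point on the top face of the platform (aluminium plate 150 x 150 x 8 mm with a yellow band round its edge), at its +x edge beside the pointer. z up.
- pointer (a joint): Height of the red pointer clip on the scale in m, on the same scale as platform: when the two are equal the platform's top is level with the top of the pointer's blade. Stiff; to be left as it is (0.022 to 0.042 at the start).
- pointer_blade (a point): Point on the top face of the red pointer's blade (4 mm thick, 40 mm long, pointing towards the platform's front edge). Axes as the lift's.
- crank_socket (a point): Mouth of the socket, centre of the underside of the loose steel crank's hub (0.34 kg; starts upright on the work surface). Hub 34 x 34 x 32 mm high; socket 18 mm square, 25 mm deep, sides parallel to x and y. z up, x along the arm to the knob. Fitted, this point meets drive_seat; it goes on in any of four quarter turns.
- crank_boss (a point): Centre of the square steel boss on top of the crank's hub (26 x 26 mm, 40 mm high, sides parallel to x and y), on the socket's axis, 52 mm above the hub's underside: hold the crank here to carry it. The arm (14 mm wide, 25 to 32 mm above the underside) leaves the hub along x.
- crank_knob (a point): Middle of the crank's upright orange knob, 65 mm from the socket's axis along x, 62 mm above the hub's underside. Cylinder of 22 mm diameter, 34 to 84 mm above the underside; it swivels freely about its upright axis, so a hand that does not turn can hold it while the crank goes round.
- jug: Loose blue detergent jug with a tap, body 100 x 110 x 115 mm, 160 mm high over all, about 0.8 kg; origin at the centre of its underside, z up. Stands on the platform and rides up with it.
- cup: Bystander: clear measuring cup, 68 mm diameter, 85 mm high; origin at the centre of its underside. Stands in front of the platform.
- softener: Bystander: yellow bottle, 64 mm diameter, 170 mm high; origin at the centre of its underside.
- tabs: Bystander: green box, 90 x 130 x 55 mm; origin at the centre of its underside.
Mind the look-alikes: they are no part of the job. What is meant by the part that bears crank_socket is not brown, and is the smaller of those in its own colour. There is more than one size of the jug; the job needs the smallest.

How it is judged:
On the way, in this order (a step that is already met when the one before it is completed fails the run):
1. the crank sits fully down on the square shaft (horizontal distance between crank_socket and drive_seat below 0.005 m and z of crank_socket in the frame of drive_seat below 0.005 m and angle between crank_socket's own z axis and vertical below 0.15 rad), for 0.2 s.
2. the platform has been wound up past 12 mm on its scale with the crank on the shaft (all of step 1 and value of joint platform above 0.012 m), for 0.1 s.
At the end, for the whole second after the job is handed in: The platform's top is level with the top of the red pointer's blade within 3 mm and at rest, the crank is left fully down on the shaft (within 5 mm, upright within 0.15 rad), and the jug stands upright on the platform (all of step 1 and z of platform_top in the frame of pointer_blade between -0.003 and 0.003 m and velocity of joint platform between -0.002 and 0.002 m/s and angle between jug's own z axis and vertical below 0.1 rad and z of jug in the frame of platform_top between -0.004 and 0.006 m and linear speed of jug below 0.02 m/s); the robot touches nothing.
It fails at once if the crank is pressed on the shaft with more than 40 N before it sits fully down (contact force between crank and lift above 40 N and z of crank_socket in the frame of drive_seat above 0.008 m).
It fails at once if the fitted crank is strained: more than 80 N in all between crank and shaft (contact force between crank and lift above 80 N).
It fails at once if the platform is raised without the crank on the shaft (value of joint platform above 0.006 m and distance between crank_socket and drive_seat above 0.015 m).
It fails at once if the pointer is shifted by more than 2 mm (distance of pointer_blade from where it was at the start of the episode above 0.002 m).
It fails at once if the jug is tipped, or a bystander is moved by more than 20 mm (angle between jug's own z axis and vertical above 0.2 rad or distance of any of cup, softener, tabs from where it was at the start of the episode above 0.02 m).
It also fails if it takes over 72 s, if anything falls off the work surface, if the arm or the gripper's body presses on something with over 40 N, if the wrist force passes 120 N, or if a joint passes its speed limit or range.

## Working session

There is one attempt and no reset: what is moved stays moved. The work goes in short steps, Python scripts to look and compute and a tool call to move; the robot and the scene stay as the last step left them, time stands still between calls to the robot, and variables do not carry over. Pictures are saved under pics/ and viewed, and the job is handed in when it is done.

Besides the shell and the picture viewer there is one more tool, called after "Request:" as name(argument=value, ...) on one line, values as JSON. step_arm: Moves the arm, as the interface text tells. Its arguments: {"type":"object","properties":{"deltas":{"type":"array","items":{"type":"number"}},"newtons":{"type":"number"}},"required":["deltas"]}

```bash
ls; mkdir -p pics
python3 - <<'E'
from rig import status, imaging, ticket, env
import cv2,numpy as np
print(status.read_state()); print(env.pinch_z)
for n in ["side","top","wrist"]:
    c=imaging.camera(n); cv2.imwrite(f"pics/{n}0.png",c["image"][:,:,::-1]); np.savez(f"pics/{n}0.npz",**c)
    print(n,c["intrinsics"].tolist(),np.round(c["extrinsics"],4).tolist())
E
```

```text
pics
{'time_s': 0.0, 'qpos': array([-8.05314101e-01,  4.08043674e-02,  8.37545902e-02, -4.60388191e-04,
       -1.61550365e+00, -3.33688229e-01]), 'joint_velocities': array([ 0.00030293,  0.00137795, -0.00067735,  0.00035915,  0.00113051,
       -0.0005571 ]), 'joint_efforts': array([ 1.05532832e-03, -3.68194020e+01,  3.47416377e+01,  6.93206191e+00,
       -5.30770310e-03, -7.44731977e-06]), 'ee_pos': array([ 0.25117056, -0.54486164,  0.40365251]), 'orientation': array([ 0.6905034 , -0.15087124,  0.69087504,  0.15210061]), 'ft_force': array([-0.51968391, -0.35325865, -0.15145326]), 'ft_torque': array([0.00724576, 0.01092475, 0.0464135 ]), 'width': 0.08513782743063103}
0.1547
side [[386.2362555983485, 0.0, 315.95035080404364], [0.0, 386.2362555983485, 196.33787786199656], [0.0, 0.0, 1.0]] [[-0.9318, -0.2844, 0.2253, 0.2241], [-0.3628, 0.7256, -0.5847, 0.7078], [0.0028, -0.6266, -0.7793, 1.0474], [0.0, 0.0, 0.0, 1.0]]
top [[499.060745464635, 0.0, 328.3290799308814], [0.0, 499.060745464635, 201.3381211119781], [0.0, 0.0, 1.0]] [[-0.0284, -0.997, 0.0721, 0.3828], [-0.9996, 0.0287, 0.0024, -0.0386], [-0.0045, -0.072, -0.9974, 1.6877], [0.0, 0.0, 0.0, 1.0]]
wrist [[309.70691628693146, 0.0, 323.7620909962995], [0.0, 309.70691628693146, 200.63791375336118], [0.0, 0.0, 1.0]] [[-0.4192, 0.8651, 0.2755, 0.1785], [0.9079, 0.3988, 0.1291, -0.5767], [0.0018, 0.3043, -0.9526, 0.3736], [0.0, 0.0, 0.0, 1.0]]
```

View pics/side0.png

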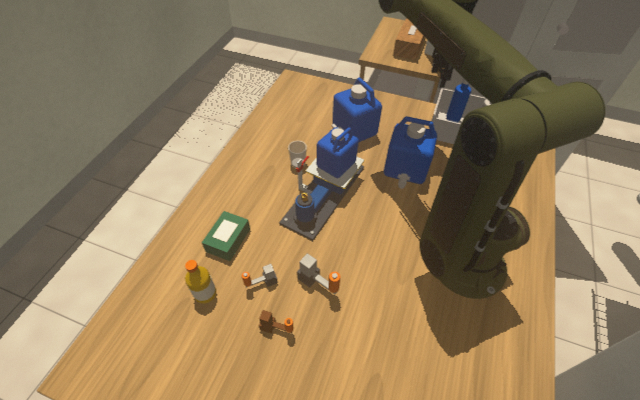

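View pics/top0.png

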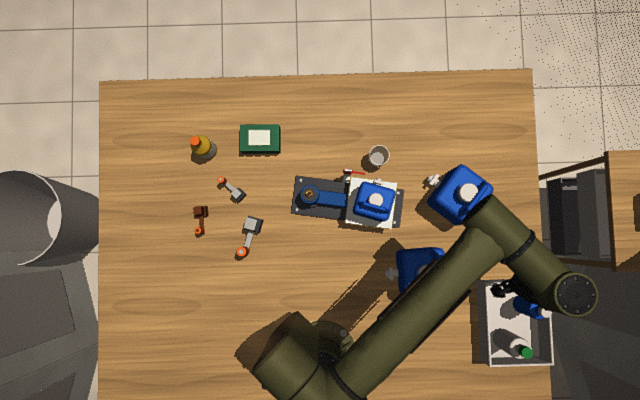

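View pics/wrist0.png

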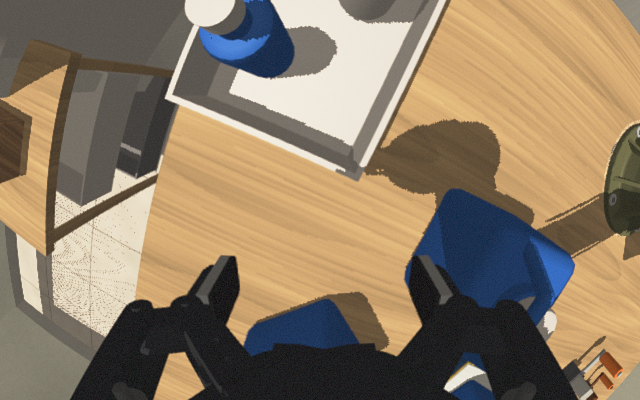

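```bash
cat > h.py <<'E'
import numpy as np,cv2
def load(n): return dict(np.load(f"pics/{n}.npz"))
def ray(c,u,v,fish=False):
    K=c["intrinsics"];E=c["extrinsics"]
    a=np.array([(u-K[0,2])/K[0,0],(v-K[1,2])/K[1,1]])
    if fish:
        r=np.linalg.norm(a); d=np.r_[a/r*np.sin(r),np.cos(r)] if r>0 else np.array([0,0,1.])
    else: d=np.r_[a,1]
    d=E[:3,:3]@d
    return E[:3,3],d/np.linalg.norm(d)
def onz(c,u,v,z,fish=False):
    o,d=ray(c,u,v,fish); return o+d*(z-o[2])/d[2]
def tri(*rs):
    A=np.zeros((3,3));b=np.zeros(3)
    for o,d in rs:
        P=np.eye(3)-np.outer(d,d);A+=P;b+=P@o
    p=np.linalg.solve(A,b)
    return p,[float(np.linalg.norm((np.eye(3)-np.outer(d,d))@(p-o))) for o,d in rs]
def proj(c,p,fish=False):
    K=c["intrinsics"];E=c["extrinsics"]
    q=E[:3,:3].T@(np.asarray(p)-E[:3,3])
    if fish:
        r=np.hypot(q[0],q[1]);t=np.arctan2(r,q[2]);a=q[:2]/r*t
    else:a=q[:2]/q[2]
    return K[0,0]*a[0]+K[0,2],K[1,1]*a[1]+K[1,2]
def snap(name,tag):
    from rig import imaging
    c=imaging.camera(name);cv2.imwrite(f"pics/{tag}.png",c["image"][:,:,::-1]);np.savez(f"pics/{tag}.npz",**c);return c
def zoom(tag,u0,v0,w,h,s,out):
    im=cv2.imread(f"pics/{tag}.png")[v0:v0+h,u0:u0+w]
    cv2.imwrite(f"pics/{out}.png",cv2.resize(im,None,fx=s,fy=s,interpolation=cv2.INTER_CUBIC))
E
python3 - <<'E'
from h import *
zoom("top0",180,120,240,150,3.3,"top0z");zoom("side0",180,110,200,150,4,"side0z")
zoom("side0",190,240,160,110,5,"side0zc")
E
```

```text
(no output)
```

View pics/top0z.png

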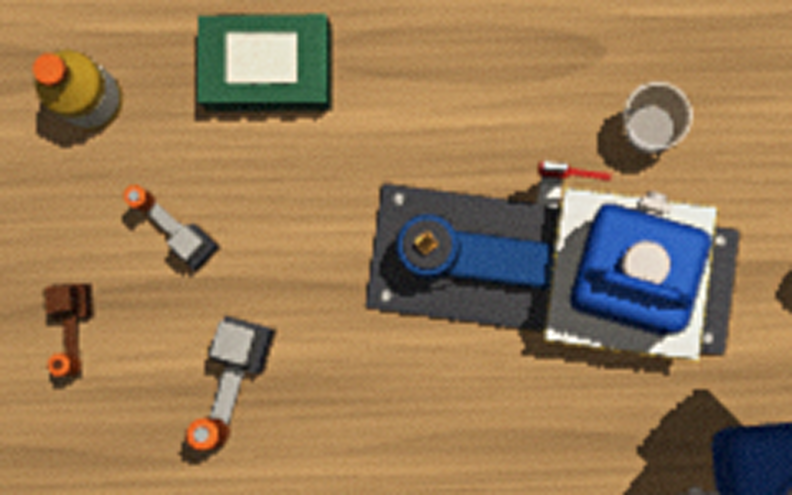

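View pics/side0z.png

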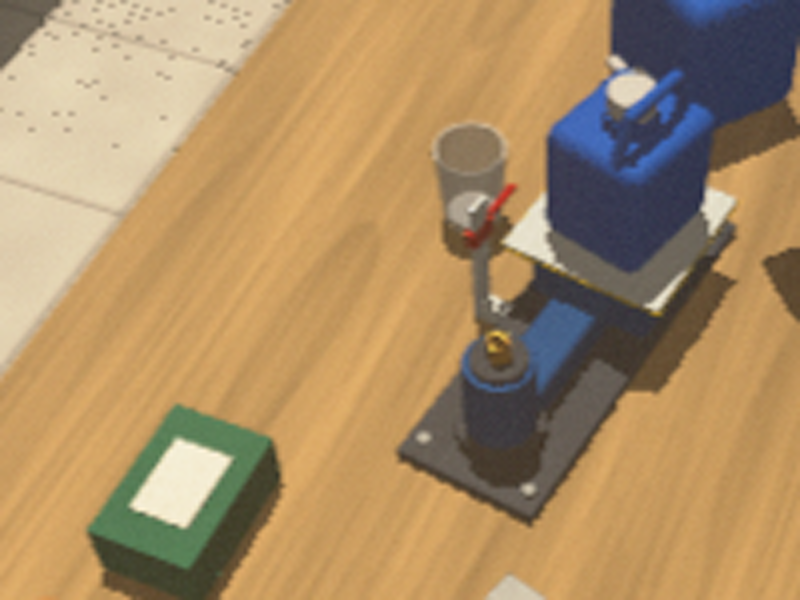

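View pics/side0zc.png

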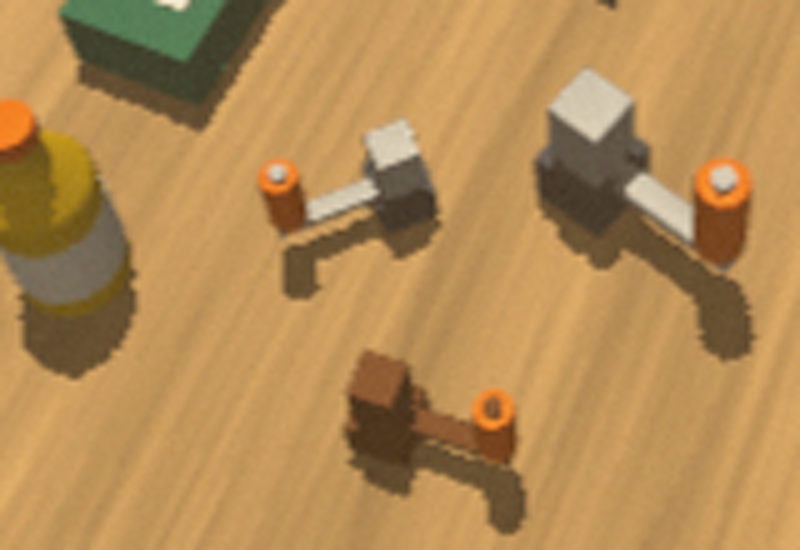

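Run:
```python
from h import *
t=load("top0");s=load("side0")
def T(n,a,b):
    p,e=tri(ray(t,180+a[0]/3.3,120+a[1]/3.3),ray(s,*b));print(n,p.round(4),np.round(e,4))
T("boss",(185,240),(190+392/5,240+142/5))
T("knob",(134,196),(190+278/5,240+172/5))
T("shaft",(427,241),(180+497/4,110+343/4))
T("pointer tip",(609,176),(180+513/4,110+187/4))
for q in [(185,240)]: print(onz(t,180+q[0]/3.3,120+q[1]/3.3,.072))
p=onz(t,180+134/3.3,120+196/3.3,.084);print(p)
# platform corners z=.08
for q in [(566,189),(717,207),(698,357),(546,342)]: print(onz(t,180+q[0]/3.3,120+q[1]/3.3,.08).round(4))
print(onz(t,180+427/3.3,120+241/3.3,.134))
```

```text
boss [0.5372 0.2655 0.0678] [0.0005 0.0005]
knob [0.5813 0.3121 0.0844] [0.0015 0.0015]
shaft [0.5249 0.0244 0.1223] [0.001 0.001]
pointer tip [ 0.5841 -0.1528  0.1034] [0.0004 0.0004]
[0.5363027  0.26450809 0.072     ]
[0.57990638 0.3116208  0.084     ]
[ 0.575 -0.112  0.08 ]
[ 0.553  -0.2595  0.08  ]
[ 0.4067 -0.2353  0.08  ]
[ 0.4255 -0.0878  0.08  ]
[0.52284622 0.02358602 0.134     ]
```

```bash
cat >> h.py <<'E'
from scipy.spatial.transform import Rotation as Ro
def st():
    from rig import status
    s=status.read_state();q=s["orientation"];R=Ro.from_quat([q[1],q[2],q[3],q[0]]).as_matrix()
    return s,R
def yaw(R): return np.degrees(np.arctan2(R[1,1],R[0,1]))  # heading of tool y
def plan(p,yw=None,show=True):
    """shift in cm tool axes to TCP goal p; turn about tool x (deg) to bring tool y heading to yw (mod 180)"""
    s,R=st();d=R.T@(np.array(p)-s["ee_pos"])*100
    print("t",round(s["time_s"],2),"tcp",s["ee_pos"].round(4),"yaw",round(yaw(R),2),"tilt",np.round(R[:,0],4),"q",s["qpos"].round(2),"F",s["ft_force"].round(2),"w",round(s["width"],4))
    print("shift cm",d.round(3),"norm",np.linalg.norm(d).round(2))
    if yw is not None:
        t=-(yw-yaw(R));print("turn about x:",[round(((t+90)%180)-90,2)], "or +-180")
E
python3 - <<'E'
from h import *
s,R=st();print(R.round(3))
t=load("wrist0");E=t["extrinsics"]
print("cam in tool",(R.T@(E[:3,3]-s["ee_pos"])).round(4));print((R.T@E[:3,:3]).round(3).tolist())
plan([.5,.22,.42],137.2)
E
```

```text
[[-0.001 -0.419  0.908]
 [ 0.001  0.908  0.419]
 [-1.     0.001 -0.   ]]
cam in tool [ 0.0303  0.0015 -0.0793]
[[-0.0, -0.304, 0.953], [1.0, 0.001, 0.001], [-0.001, 0.953, 0.304]]
t 0.15 tcp [ 0.2512 -0.5449  0.4039] yaw 114.74 tilt [-7.0e-04  1.2e-03 -1.0e+00] q [-0.81  0.04  0.08 -0.   -1.62 -0.33] F [ 0.55 -0.39  0.03] w 0.0851
shift cm [-1.534 59.056 54.61 ] norm 80.45
turn about x: [np.float64(-22.46)] or +-180
```

Request:
step_arm(deltas=[0,0,0,-4,0,0,0,0,0,0,-4,0,0,0,0,0,0,-4,0.5,0.5,0,0,0,0,-2,2,1.8,0,0,0,0,0,2.9,2.7,0,0,0,0,0,2.9,2.7,0,0,0,0,0,2.9,2.7,0,0,0,0,0,2.9,2.7,0,0,0,0,0,2.9,2.7,0,0,0,0,0,2.9,2.7,0,0,0,0,0,2.9,2.7,0,0,0,0,0,2.9,2.7,0,0,0,0,0,2.9,2.7,0,0,0,0,0,2.9,2.7,0,0,0,0,0,2.9,2.7,0,0,0,0,0,2.9,2.7,0,0,0,0,0,2.9,2.7,0,0,0,0,0,2.9,2.7,0,0,0,0,0,2.9,2.7,0,0,0,0,0,2.9,2.7,0])

```text
time_s: 1.82
ee_pos: [0.4596, 0.0917, 0.5448]
orientation: [0.691, -0.152, 0.69, 0.152]
ft_force: [0.7, -0.2, 0.2]
width: 0.0851
```

Run:
```python
from h import *
plan([.5,.22,.42],137.2)
snap("wrist","w1");plan([.5,.22,.42],137.2)
```

```text
t 1.82 tcp [0.4596 0.0917 0.5448] yaw 114.78 tilt [ 4.e-04  5.e-04 -1.e+00] q [ 0.63 -0.25  0.08 -0.   -1.9  -1.77] F [ 0.69 -0.15  0.23] w 0.0851
shift cm [12.488  9.953  9.038] norm 18.35
turn about x: [np.float64(-22.42)] or +-180
t 1.87 tcp [0.4617 0.0967 0.5419] yaw 114.96 tilt [-3.6e-03  3.0e-04 -1.0e+00] q [ 0.64 -0.24  0.08 -0.   -1.89 -1.77] F [-1.8   2.47 -5.54] w 0.0855
shift cm [12.181  9.542  8.717] norm 17.76
turn about x: [np.float64(-22.24)] or +-180
```

View pics/w1.png

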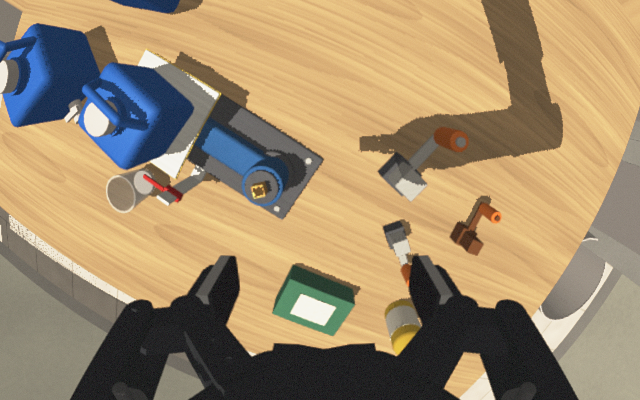

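Run:
```python
from h import *
zoom("w1",215,140,110,80,7,"w1z")
zoom("w1",360,120,110,160,5,"w1c")
t=load("top0")
for q in [(198,105),(330,108),(326,15),(198,15)]: print("tabs",onz(t,180+q[0]/3.3,120+q[1]/3.3,.055).round(4))
print("soft",onz(t,180+49/3.3,120+70/3.3,.17))
```

```text
tabs [0.6733 0.2526 0.055 ]
tabs [0.6664 0.1204 0.055 ]
tabs [0.7609 0.1224 0.055 ]
tabs [0.7647 0.2512 0.055 ]
soft [0.68990188 0.37067981 0.17      ]
```

View pics/w1z.png

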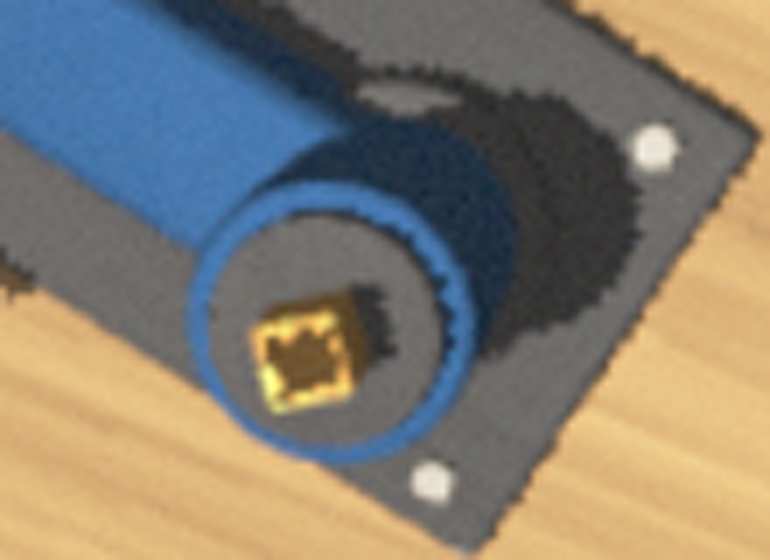

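View pics/w1c.png

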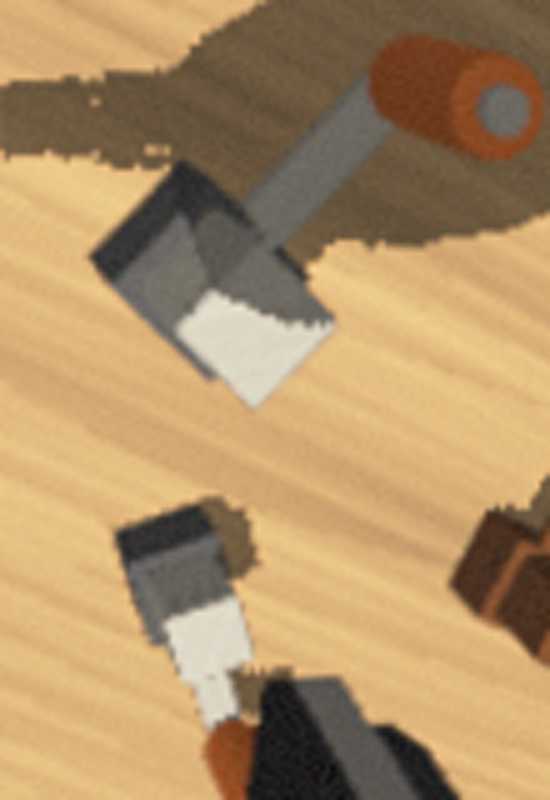

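Run:
```python
from h import *
w=load("w1");t=load("top0");s=load("side0")
P=[onz(w,215+a/7,140+b/7,.1295,True) for a,b in [(250,333),(338,314),(356,400),(273,413)]]
print(np.round(P,4),"c",np.mean(P,0).round(4))
for i in range(4):
    d=P[(i+1)%4]-P[i];print(np.linalg.norm(d).round(4),np.degrees(np.arctan2(d[1],d[0])).round(1)%90)
P=[onz(w,360+a/5,120+b/5,.072,True) for a,b in [(165,622),(238,598),(252,662),(185,685)]]
print(np.round(P,4),"c",np.mean(P,0).round(4))
for i in range(4):
    d=P[(i+1)%4]-P[i];print(np.linalg.norm(d).round(4),np.degrees(np.arctan2(d[1],d[0])).round(1)%90)
# 3-ray boss
bu=360+210/5,120+642/5
print(tri(ray(w,*bu,True),ray(t,180+185/3.3,120+240/3.3),ray(s,190+392/5,240+142/5)))
su=215+306/7,140+362/7
print(tri(ray(w,*su,True),ray(t,180+427/3.3,120+241/3.3),ray(s,180+497/4,110+343/4)))
# flange centre z=.110
print("flange",onz(w,215+328/7,140+322/7,.110,True).round(4))
```

```text
[[0.5227 0.0171 0.1295]
 [0.5123 0.0312 0.1295]
 [0.5264 0.0405 0.1295]
 [0.5356 0.0268 0.1295]] c [0.5243 0.0289 0.1295]
0.0175 36.5
0.0169 33.4
0.0165 33.7
0.0161 37.099999999999994
[[0.5359 0.2519 0.072 ]
 [0.5187 0.2701 0.072 ]
 [0.5369 0.2867 0.072 ]
 [0.5534 0.2698 0.072 ]] c [0.5362 0.2696 0.072 ]
0.0251 43.5
0.0247 42.4
0.0236 44.3
0.025 45.80000000000001
(array([0.53603955, 0.26697528, 0.07276354]), [0.00198372752839146, 0.002576362613146903, 0.0007819568521334134])
(array([0.52475321, 0.02629213, 0.12438556]), [0.0024134822465694456, 0.0025372364706782416, 0.0004778961647920247])
flange [0.521  0.0285 0.11  ]
```

Request:
step_arm(deltas=[0,0,0,2.4,1.9,1.8,0,0,0,0,2.4,1.9,1.8,0,0,0,0,2.4,1.9,1.8,0,0,0,0,2.4,1.9,1.8,0,0,0,0,2.4,1.9,1.8,0,-5.6,0,0,0,0,0,0,-5.6,0,0,0,0,0,0,-5.6,0,0,0,0,0,0,-5.6,0,0,0,0,0,0,0,0,0,0,0,0,0,0,0,0,0,0,0,0,0,0,0,0,0,0,0])

```text
time_s: 2.87
ee_pos: [0.5017, 0.2135, 0.4246]
orientation: [0.648, -0.282, 0.649, 0.282]
ft_force: [0.3, 0.2, -0.1]
width: 0.0851
```

Run:
```python
from h import *
snap("wrist","w2");plan([.5,.22,.42],137.2)
s,_=st();print(s["joint_velocities"].round(3))
zoom("w2",220,150,200,150,4,"w2z")
```

```text
t 2.92 tcp [0.5017 0.2135 0.4246] yaw 137.0 tilt [-2.e-04  1.e-04 -1.e+00] q [ 0.77 -0.1  -0.02 -0.   -1.66 -1.52] F [ 0.28 -1.03  0.12] w 0.0853
shift cm [0.463 0.567 0.362] norm 0.82
turn about x: [np.float64(-0.2)] or +-180
[ 0.    -0.001  0.001  0.002  0.004  0.01 ]
```

View pics/w2.png

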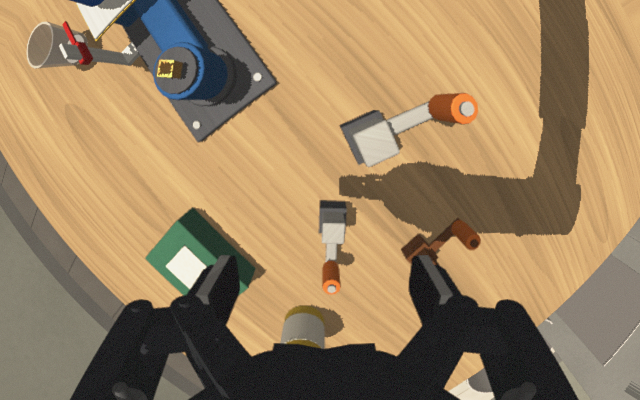

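View pics/w2z.png

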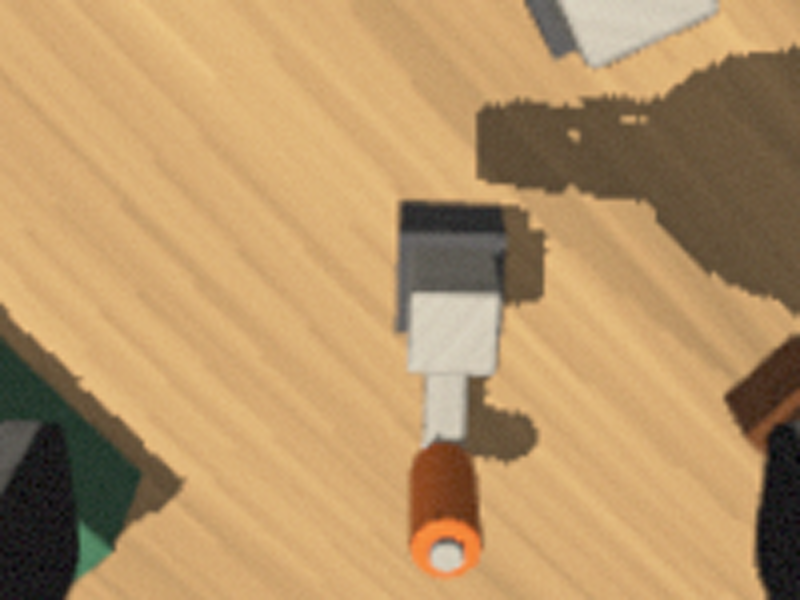

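Run:
```python
from h import *
w=load("w2");t=load("top0");s=load("side0")
P=[onz(w,220+a/4,150+b/4,.072,True) for a,b in [(411,291),(500,294),(495,377),(408,372)]]
print(np.round(P,4),"c",np.mean(P,0).round(4))
for i in range(4):
    d=P[(i+1)%4]-P[i];print(np.linalg.norm(d).round(4),np.degrees(np.arctan2(d[1],d[0])).round(1)%90)
k=onz(w,220+446/4,150+555/4,.084,True);d=k-np.mean(P,0);print("knob",k,np.hypot(*d[:2]),np.degrees(np.arctan2(d[1],d[0])))
bu=220+453/4,150+333/4
print(tri(ray(w,*bu,True),ray(t,180+185/3.3,120+240/3.3),ray(s,190+392/5,240+142/5)))
zoom("w2",140,40,60,60,10,"w2s")
```

```text
[[0.5353 0.251  0.072 ]
 [0.5177 0.2687 0.072 ]
 [0.5359 0.2871 0.072 ]
 [0.5531 0.2688 0.072 ]] c [0.5355 0.2689 0.072 ]
0.025 44.80000000000001
0.0259 45.3
0.0252 43.2
0.0252 45.0
knob [0.58266521 0.31699251 0.084     ] 0.06733723153313 45.55745729821002
(array([0.5361064 , 0.26682541, 0.07144659]), [0.0019336360708821915, 0.002194251884813576, 0.0005505492875265879])
```

View pics/w2s.png

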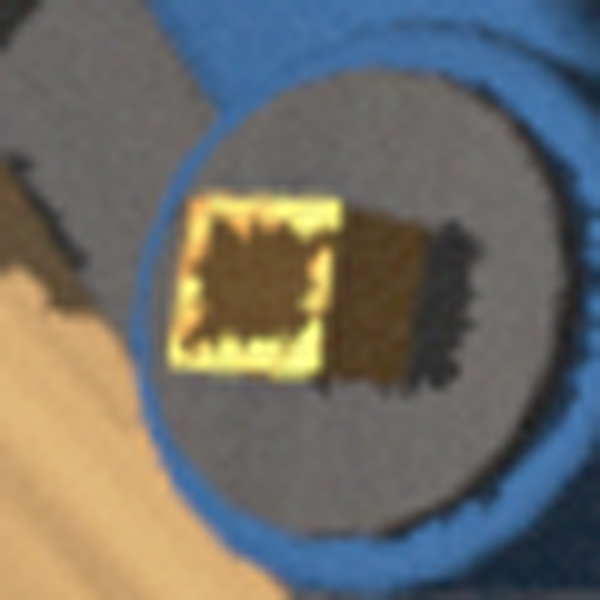

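Request:
step_arm(deltas=[0,0,0,1,0.3,1.6,0,0,0,0,2,0.3,1.6,0,0,0,0,2,0.3,1.6,0,0,0,0,2.5,0.3,1.5,0,2,0,0,3,0,0,0,0,0,0,3,0,0,0,0,0,0,2.5,0,0,0,0,0,0,1,0,0,0,0,0,0,0,0,0,0,0,0,0,0,0,0,0])

```text
time_s: 3.75
ee_pos: [0.536, 0.268, 0.2558]
orientation: [0.653, -0.271, 0.653, 0.271]
ft_force: [0.1, 0.3, 1.0]
width: 0.0853
```

Run:
```python
from h import *
snap("wrist","w3");plan([.536,.268,.209],135)
zoom("w3",200,150,240,180,3.3,"w3z")
```

```text
t 3.8 tcp [0.5363 0.2681 0.2569] yaw 135.12 tilt [ 0.0025  0.0012 -1.    ] q [ 0.8   0.07 -0.15  0.   -1.34 -1.58] F [-0.32  0.79  0.96] w 0.0855
shift cm [ 4.793  0.014 -0.04 ] norm 4.79
turn about x: [np.float64(0.12)] or +-180
```

View pics/w3z.png

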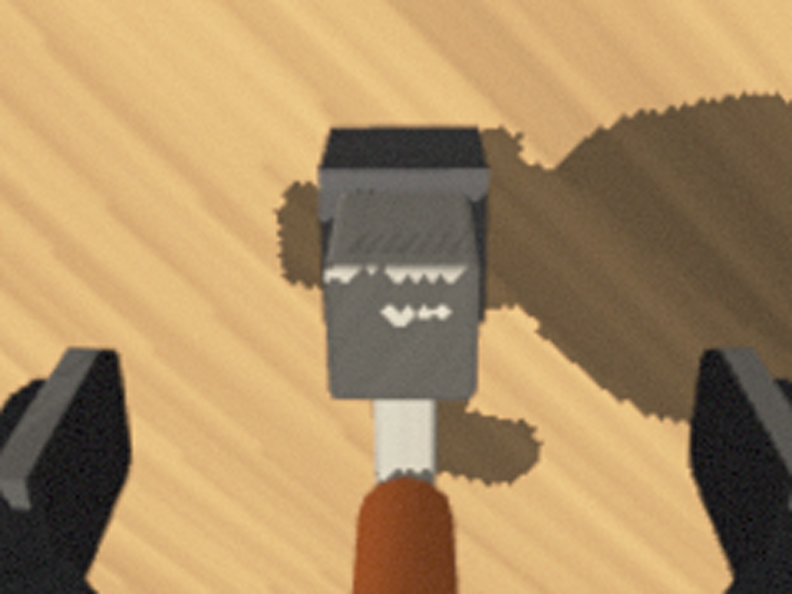

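Run:
```python
from h import *
w=load("w3")
P=[onz(w,200+a/3.3,150+b/3.3,.072,True) for a,b in [(325,265),(478,265),(475,397),(330,397)]]
s,R=st()
print(np.round([R.T@(p-s["ee_pos"]) for p in P],4)*1000, np.mean(P,0))
w=load("w2");k=onz(w,220+446/4,150+555/4,.084,True)
```

```text
[[184.9 -11.7 -13.5]
 [184.9  13.3 -13.5]
 [184.9  13.5  11.6]
 [185.  -11.6  11.6]] [0.53543008 0.26831001 0.072     ]
```

Request:
step_arm(deltas=[0,0,0,2,0.1,-0.1,0,0,0,0,2,0,0,0,0,0,0,0.8,0,0,0,0,0,0,0,0,0,0,0,0,0,0,0,0,255,0,0,0,0,0,0,255,0,0,0,0,0,0,255,0,0,0,0,0,0,255,0,0,0,0,0,0,255,0,0,0,0,0,0,255,0,0,0,0,0,0,255,0,0,0,0,0,0,255], newtons=60)

```text
time_s: 4.8
ee_pos: [0.5346, 0.2679, 0.2077]
orientation: [0.653, -0.271, 0.652, 0.271]
ft_force: [-0.1, -0.8, 6.1]
width: 0.0254
```

Run:
```python
from h import *
w=load("w2");t=load("top0");s=load("side0")
P=[onz(w,140+a/10,40+b/10,.1295,True) for a,b in [(190,192),(343,200),(325,380),(168,372)]]
print(np.round(P,4),"c",np.mean(P,0).round(4))
for i in range(4):
    d=P[(i+1)%4]-P[i];print(np.linalg.norm(d).round(4),np.degrees(np.arctan2(d[1],d[0])).round(1)%90)
P=[onz(w,140+a/10,40+b/10,.110,True) for a,b in [(580,300),(360,540),(150,330),(375,68)]]
print(np.round(P,4))
su=140+257/10,40+286/10
print(tri(ray(w,*su,True),ray(t,180+427/3.3,120+241/3.3),ray(s,180+497/4,110+343/4)))
plan([.524,.115,.40],125)
```

```text
[[0.522  0.0161 0.1295]
 [0.5121 0.0297 0.1295]
 [0.525  0.0405 0.1295]
 [0.5354 0.0267 0.1295]] c [0.5236 0.0283 0.1295]
0.0168 36.0
0.0168 40.0
0.0173 37.1
0.0171 38.30000000000001
[[0.5071 0.0476 0.11  ]
 [0.5394 0.0463 0.11  ]
 [0.5403 0.0123 0.11  ]
 [0.5055 0.0132 0.11  ]]
(array([0.52516198, 0.02453609, 0.12218919]), [0.0006095721952342663, 0.001332925132463671, 0.0007799185020610645])
t 4.8 tcp [0.5346 0.2679 0.2077] yaw 135.15 tilt [ 1.3e-03  5.0e-04 -1.0e+00] q [ 0.8   0.1  -0.21  0.   -1.25 -1.58] F [-0.14 -0.76  6.07] w 0.0254
shift cm [-19.241 -10.046 -11.568] norm 24.6
turn about x: [np.float64(10.15)] or +-180
```

Request:
step_arm(deltas=[0,0,0,-2,0,0,255,0,0,0,-3.5,0,0,255,0,0,0,-3.5,-1,-0.5,255,0,0,0,-3,-2,-1,255,0,0,0,-3,-2.6,-1,255,0,0,0,-2,-2.6,-1,255,0,0,0,-2,-2.6,-1,255,0,0,0,0,-2.6,-1,255,0,0,0,0,-2.5,-1,255,0,0,0,0,-1.5,-0.5,255,0,0,0,0,-0.8,0,255,4,0,0,0,0,0,255,4,0,0,0,0,0,255,0,0,0,0,0,0,255,0,0,0,0,0,0,255,0,0,0,0,0,0,255])

```text
time_s: 6.13
ee_pos: [0.6139, 0.0904, 0.3959]
orientation: [0.67, -0.226, 0.67, 0.226]
ft_force: [-0.3, 0.3, -3.6]
width: 0.0251
```

Run:
```python
from h import *
snap("wrist","w4");plan([.614,.09,.40],125)
zoom("w4",200,0,240,200,3,"w4z")
```

```text
t 6.18 tcp [0.6139 0.0903 0.3962] yaw 127.26 tilt [-9.e-04  1.e-04 -1.e+00] q [ 0.47  0.09  0.13 -0.   -1.6  -1.39] F [-0.37 -0.9  -3.11] w 0.0253
shift cm [-0.382 -0.033 -0.012] norm 0.38
turn about x: [np.float64(2.26)] or +-180
```

View pics/w4.png

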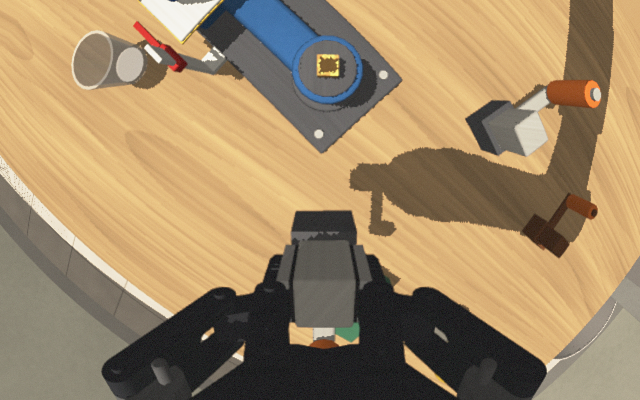

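Run:
```python
from h import *
zoom("w4",285,25,90,90,8,"w4s");zoom("w4",270,195,110,90,7,"w4h")
```

```text
(no output)
```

View pics/w4s.png

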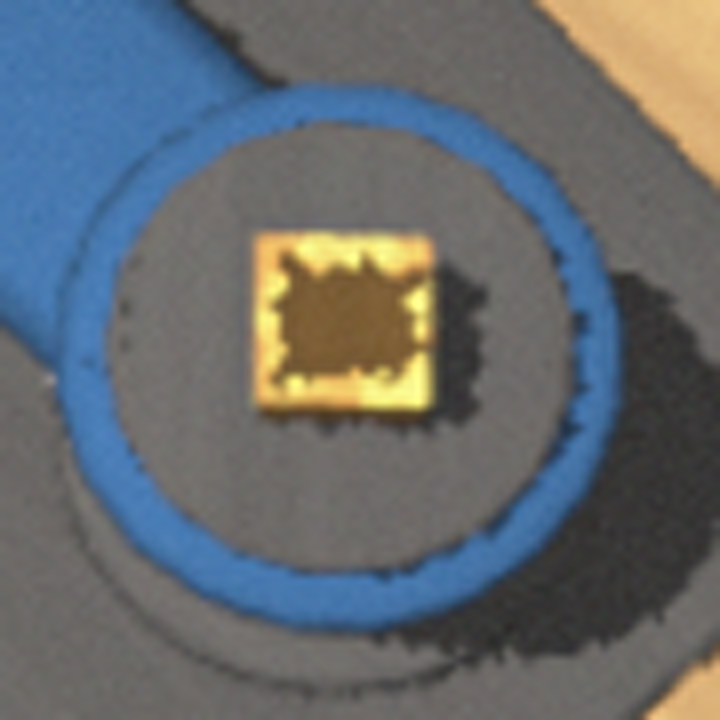

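View pics/w4h.png

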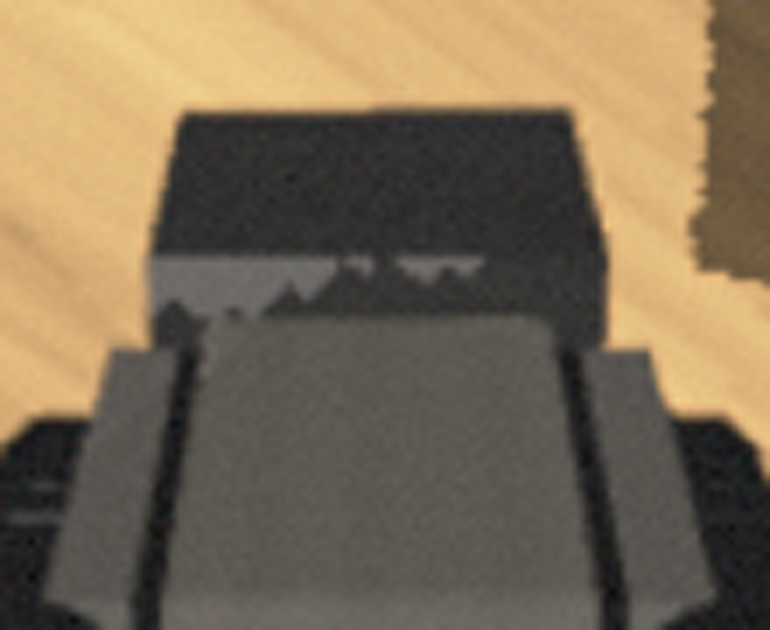

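Run:
```python
from h import *
w=load("w4");s,R=st()
def tl(u,v,z): return (R.T@(onz(w,u,v,z,True)-s["ee_pos"]))*1000
P=np.array([tl(285+a/8,25+b/8,.1295) for a,b in [(253,233),(435,235),(433,410),(257,410)]])
print(P.round(1),"c",P.mean(0).round(1))
for i in range(4):
    d=P[(i+1)%4]-P[i];print(np.linalg.norm(d).round(1),np.degrees(np.arctan2(d[2],d[1])).round(1))
print("flange",np.mean([tl(285+a/8,25+b/8,.110) for a,b in [(105,345),(575,345)]],0).round(1),np.mean([tl(285+a/8,25+b/8,.110) for a,b in [(340,122),(340,572)]],0).round(1))
zu=s["ee_pos"][2]-.2077
print("hub bottom",[tl(270+a/7,195+b/7,zu).round(1) for a,b in [(183,112),(570,110)]])
print("hub top",[tl(270+a/7,195+b/7,zu+.032).round(1) for a,b in [(150,257),(606,257)]])
print("boss top",[tl(270+a/7,195+b/7,zu+.072).round(1) for a,b in [(205,318),(552,318)]], [tl(270+a/7,195+b/7,zu+.072).round(1) for a,b in [(160,615),(600,615)]])
```

```text
[[ 266.8   -3.5 -118.1]
 [ 266.8   13.5 -118. ]
 [ 266.8   13.3 -101. ]
 [ 266.7   -3.1 -100.9]] c [ 266.8    5.  -109.5]
17.0 0.3
17.0 90.5
16.4 179.7
17.2 -91.3
flange [ 286.3    4.9 -109.8] [ 286.3    4.9 -109.5]
hub bottom [array([207.7, -14.9, -15.6]), array([207.7,  18.8, -15.8])]
hub top [array([175.7, -14.7, -15.8]), array([175.7,  18.7, -15.8])]
boss top [array([135.7,  -7.3, -29.6]), array([135.7,  11.3, -29.6])] [array([135.7, -10.6, -10.6]), array([135.7,  14.7, -10.6])]
```

Request:
step_arm(deltas=[0,0,0,0,0.1,-1.5,255,0,0,0,0,0.1,-2.5,255,0,0,0,0,0.1,-2.5,255,0,0,0,0,0,-2.5,255,0,0,0,0,0,-1.5,255,0.4,0,0,0,0,-0.6,255,0,0,0,1.5,0,0,255,0,0,0,2,0,0,255,0,0,0,1,0,0,255,0,0,0,0,0,0,255,0,0,0,0,0,0,255,0,0,0,0,0,0,255])

```text
time_s: 7.18
ee_pos: [0.524, 0.0254, 0.3528]
orientation: [0.671, -0.223, 0.671, 0.223]
ft_force: [0.2, 0.7, -2.3]
width: 0.0256
```

Run:
```python
from h import *
w=load("w4");E=w["extrinsics"]
# rebuild shaft target: TCP at w4
p0=np.array([.6139,.0903,.3962]);y=np.radians(127.26)
Y=np.array([np.cos(y),np.sin(y),0]);Z=np.array([np.sin(y),-np.cos(y),0])
tgt=p0+Y*.003+Z*-.1108;print(tgt)
plan([tgt[0],tgt[1],.3477],127)
snap("side","s5");snap("wrist","w5");zoom("side",0,0,1,1,1,"x") if 0 else zoom("s5",270,150,80,80,8,"s5z");zoom("w5",250,150,150,120,5,"w5z")
```

```text
[0.52389839 0.02560572 0.3962    ]
t 7.18 tcp [0.524  0.0254 0.3528] yaw 126.76 tilt [ 1.3e-03 -2.0e-04 -1.0e+00] q [ 0.43 -0.16 -0.2   0.   -1.53 -1.36] F [ 0.17  0.73 -2.26] w 0.0256
shift cm [ 0.513  0.023 -0.   ] norm 0.51
turn about x: [np.float64(-0.24)] or +-180
```

View pics/s5z.png

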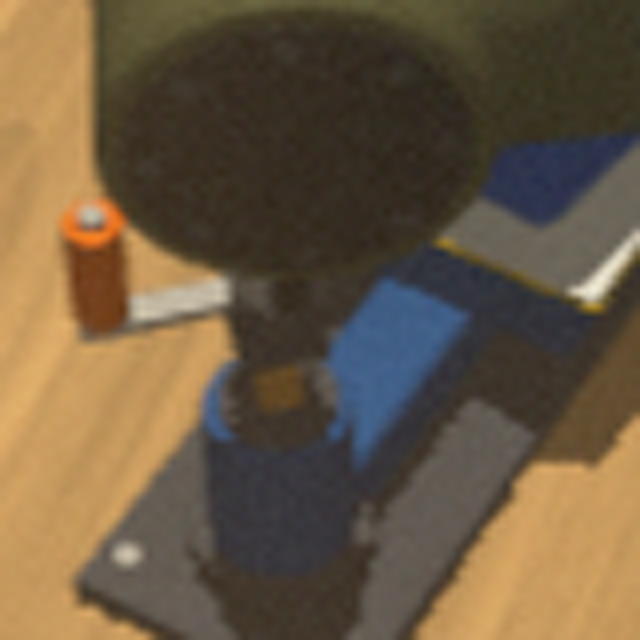

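View pics/w5z.png

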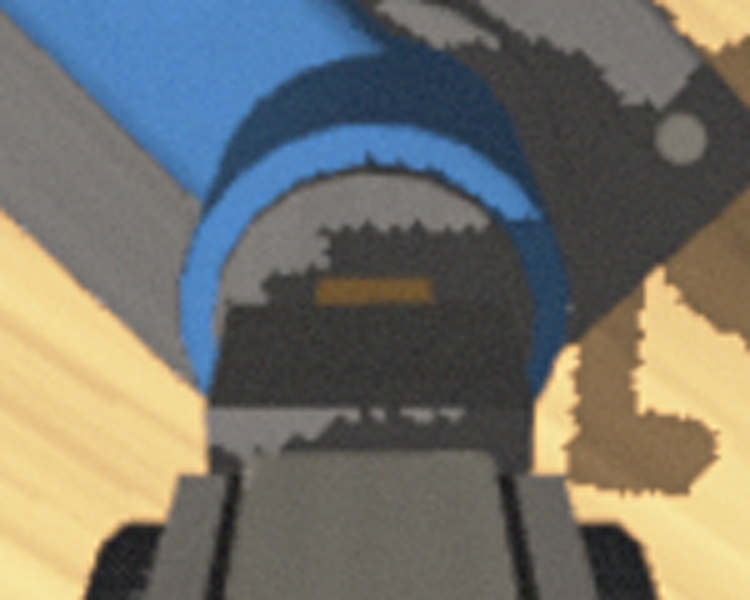

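Request:
step_arm(deltas=[0,0,0,0.5,0,0,255,0,0,0,0.5,0,0,255,0,0,0,0.3,0,0,255,0,0,0,0.2,0,0,255,0,0,0,0.2,0,0,255,0,0,0,0,0,0,255])

```text
time_s: 7.78
ee_pos: [0.5236, 0.0253, 0.3341]
orientation: [0.671, -0.223, 0.671, 0.223]
ft_force: [-0.1, 0.0, -2.5]
width: 0.0249
```

Request:
step_arm(deltas=[0,0,0,0.3,0,0,255,0,0,0,0.3,0,0,255,0,0,0,0.3,0,0,255,0,0,0,0.3,0,0,255,0,0,0,0,0,0,255])

```text
time_s: 8.2
ee_pos: [0.5235, 0.0253, 0.3217]
orientation: [0.671, -0.223, 0.671, 0.223]
ft_force: [-0.4, -0.2, -3.6]
width: 0.0253
```

Request:
step_arm(deltas=[0,0,0,0.2,0,0,255,0,0,0,0.1,0,0,255,0,0,0,0,0,0,255])

```text
time_s: 8.45
ee_pos: [0.5236, 0.0253, 0.3195]
orientation: [0.671, -0.223, 0.671, 0.223]
ft_force: [0.2, 0.1, -3.2]
width: 0.0254
```

Request:
step_arm(deltas=[0,0,0,0.1,0,0,255,0,0,0,0.05,0,0,255,0,0,0,0,0,0,255])

```text
time_s: 8.7
ee_pos: [0.5237, 0.0253, 0.3181]
orientation: [0.671, -0.223, 0.671, 0.223]
ft_force: [0.3, 0.5, -3.9]
width: 0.0255
```

Request:
step_arm(deltas=[0,0,0,0,0,0,0,0,0,0,0,0,0,0,0,0,0,0,0,0,0,0,0,0,0,0,0,0,0,0,0,0,0,0,0,0,0,0,0,0,0,0,0,0,0,-1,0,0,0,0,0,0,-3,0,0,0,0,0,0,-3,0,0,0,0,0,0,-1.5,0,0,0,0,0,0,0,0,0,0,0,0,0,0,0,0,0])

```text
time_s: 9.7
ee_pos: [0.5237, 0.0253, 0.4049]
orientation: [0.672, -0.223, 0.67, 0.223]
ft_force: [0.5, -0.8, -0.5]
width: 0.0854
```

Run:
```python
from h import *
snap("wrist","w6");plan([.524,.0255,.40],127)
snap("side","s6");zoom("s6",255,120,120,100,6.5,"s6z")
```

```text
t 9.75 tcp [0.5236 0.0253 0.4034] yaw 126.74 tilt [ 1.e-04  6.e-04 -1.e+00] q [ 0.43 -0.16 -0.11 -0.   -1.62 -1.36] F [ 0.32  0.55 -0.04] w 0.0855
shift cm [ 0.338 -0.011  0.041] norm 0.34
turn about x: [np.float64(-0.26)] or +-180
```

View pics/w6.png

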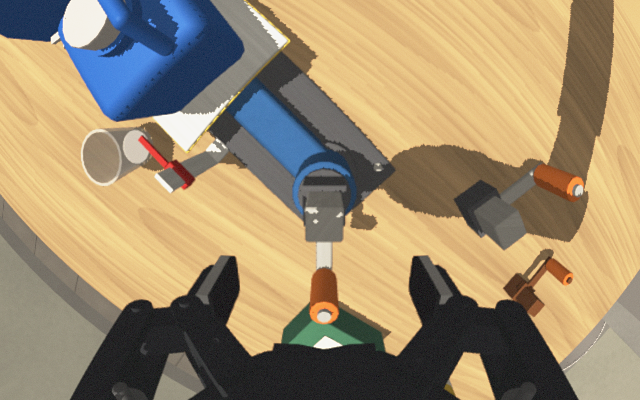

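View pics/s6z.png

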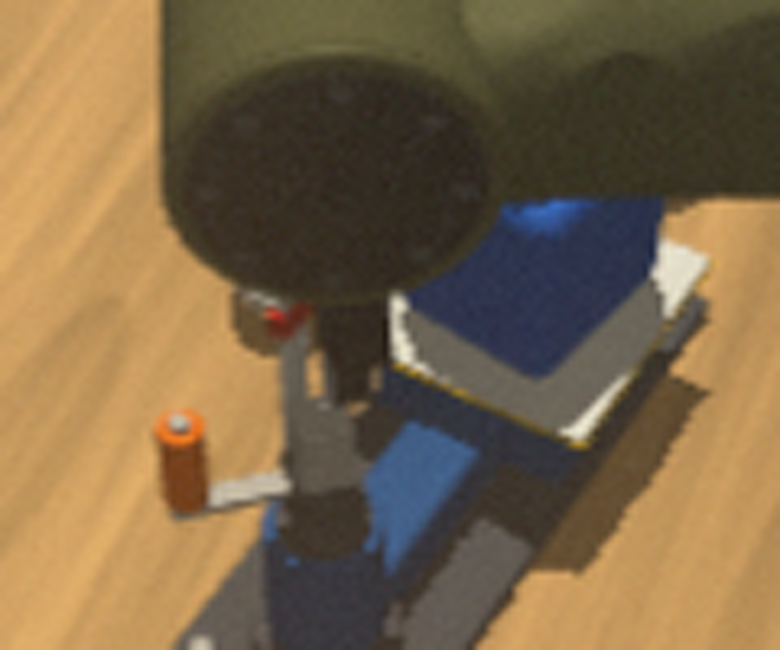

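Run:
```python
from h import *
zoom("w6",270,160,110,180,3.3,"w6z");zoom("w6",110,110,140,100,5.5,"w6p");
```

```text
(no output)
```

View pics/w6z.png

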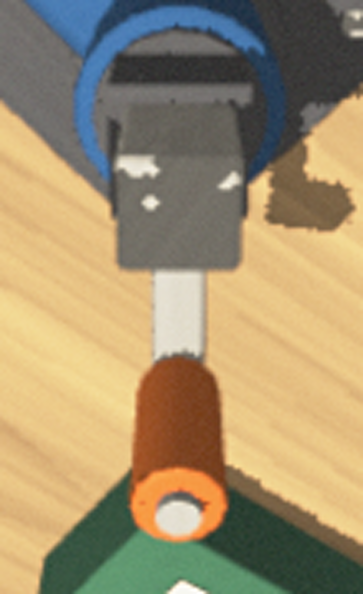

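View pics/w6p.png

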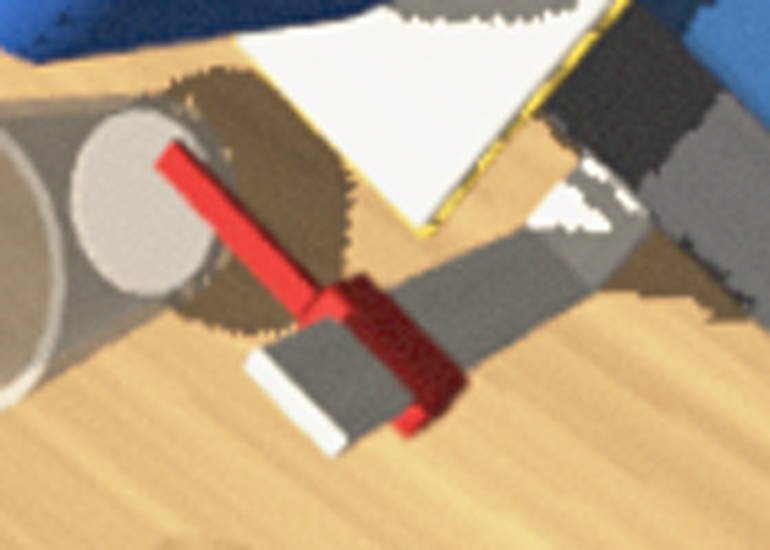

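Run:
```python
from h import *
w=load("w6");s,R=st()
def tl(a,b,z): return (R.T@(onz(w,270+a/3.3,160+b/3.3,z,True)-s["ee_pos"]))*1000
for z in (.182,.187):
    P=np.array([tl(a,b,z) for a,b in [(118,155),(245,157),(242,270),(117,270)]]);print(P.round(1).tolist(),P.mean(0).round(1))
    print("boss side",np.ptp(P[:,1]).round(1),np.ptp(P[:,2]).round(1))
print("knob top",tl(180,508,.194).round(1), [tl(*q,.194).round(1) for q in [(131,505),(228,505)]])
print("hub bottom",[tl(a,b,.110).round(1) for a,b in [(112,55),(250,55)]],[tl(a,b,.142).round(1) for a,b in [(106,82),(253,82)]])
print("hubtop at",)
```

```text
[[220.6, -10.5, -12.2], [220.6, 14.9, -11.7], [220.6, 14.8, 13.2], [220.5, -11.2, 13.2]] [220.6   2.    0.6]
boss side 26.1 25.4
[[215.6, -10.2, -13.9], [215.6, 14.5, -13.5], [215.6, 14.5, 10.8], [215.5, -10.9, 10.8]] [215.6   2.   -1.4]
boss side 25.4 24.7
knob top [208.5   2.   66.7] [array([208.5,  -8.8,  65.9]), array([208.5,  12.6,  65.9])]
hub bottom [array([292.6, -16.1, -15.4]), array([292.6,  20.6, -15.4])] [array([260.6, -15.5, -16.5]), array([260.6,  19.2, -16.5])]
hubtop at
```

Run:
```python
from h import *
s=load("s6");w=load("w6")
k=tri(ray(w,270+180/3.3,160+508/3.3,True),ray(s,255+180/6.5,120+425/6.5));print(k)
for z in (.1451+.084,.194,.199): print(z,proj(s,[.523+.065*np.cos(np.radians(36.8)),.0255+.065*np.sin(np.radians(36.8)),z]))
im=cv2.imread("pics/w6.png")[165:195,295:355];cv2.imwrite("pics/w6q.png",cv2.resize(im,None,fx=12,fy=12,interpolation=cv2.INTER_NEAREST))
```

```text
(array([0.57458653, 0.06602928, 0.19575185]), [0.00013337527080763261, 0.00013337527080747915])
0.22910000000000003 (np.float64(282.0543111285653), np.float64(177.32644482038063))
0.194 (np.float64(282.84757919742447), np.float64(185.3734722762866))
0.199 (np.float64(282.7369523277305), np.float64(184.25125711002))
```

View pics/w6q.png

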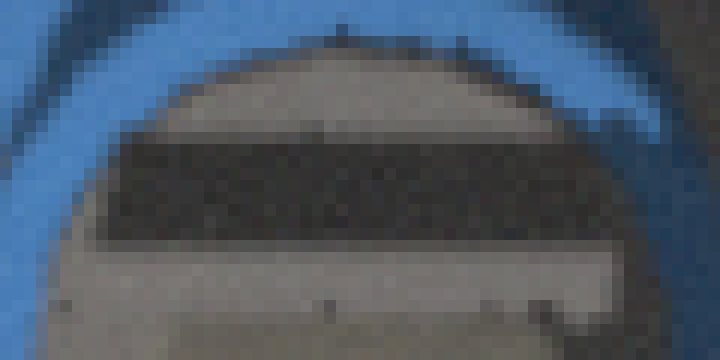

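Run:
```python
from h import *
zoom("w4",70,0,170,100,4.7,"w4p");zoom("side0",280,140,90,60,8,"side0p");zoom("top0",330,150,70,80,8,"top0p")
```

```text
(no output)
```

View pics/w4p.png

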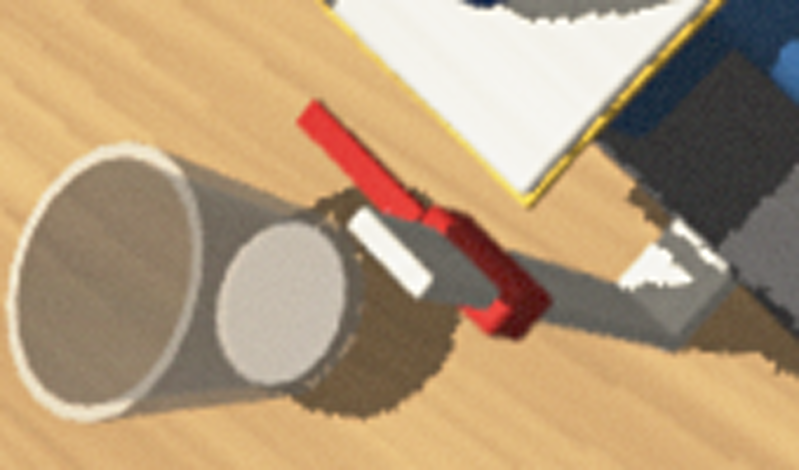

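View pics/side0p.png

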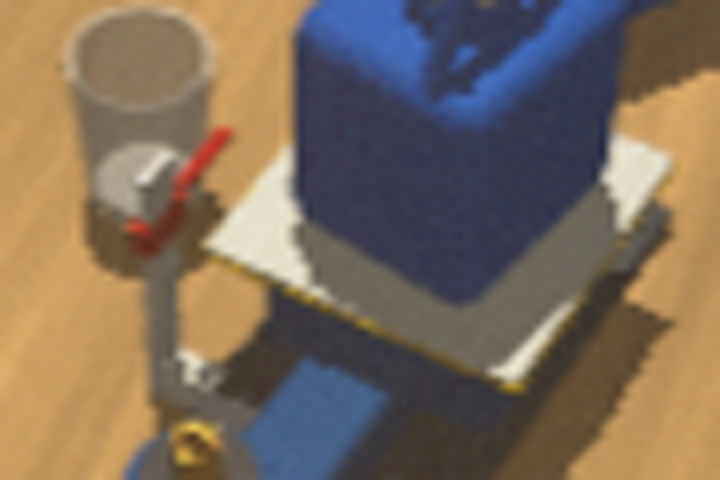

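View pics/top0p.png

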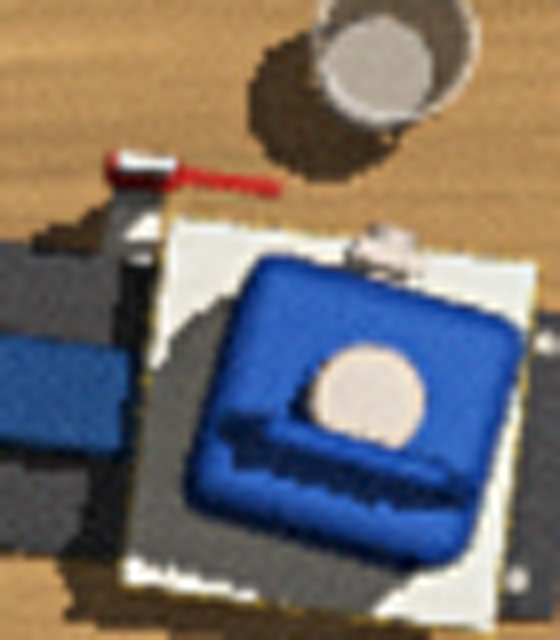

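Run:
```python
from h import *
A=load("w4");B=load("w6");t=load("top0");s=load("side0")
def go(n,a,b,c,d):
    ra=ray(A,70+a[0]/4.7,a[1]/4.7,True);rb=ray(B,110+b[0]/5.5,110+b[1]/5.5,True);rc=ray(s,280+c[0]/8,140+c[1]/8);rd=ray(t,330+d[0]/8,150+d[1]/8)
    for l,r in (("w4w6",(ra,rb)),("side,top",(rc,rd)),("all",(ra,rb,rc,rd)),("w6,s",(rb,rc))):
        p,e=tri(*r);print(n,l,p.round(4),np.round(e,4))
go("tip",(307,109),(166,152),(230,133),(276,187))
go("corner",(525,194),(422,228),(205,243),(167,219))
```

```text
tip w4w6 [ 0.5835 -0.1504  0.1083] [0.0001 0.0001]
tip side,top [ 0.5831 -0.1528  0.1045] [0.0003 0.0003]
tip all [ 0.5836 -0.1522  0.1055] [0.0004 0.0013 0.0012 0.0005]
tip w6,s [ 0.5822 -0.1497  0.1087] [0.001 0.001]
corner w4w6 [ 0.5767 -0.1074  0.0814] [0. 0.]
corner side,top [ 0.5757 -0.1095  0.0818] [0.0012 0.0012]
corner all [ 0.5762 -0.1085  0.0814] [0.0011 0.0012 0.001  0.0022]
corner w6,s [ 0.5753 -0.1062  0.0853] [0.0002 0.0002]
```

Request:
step_arm(deltas=[0,0,0,0,0,2,0,0,0,0,0,0,2.55,0,0,0,0,1,0,2,0,0,0,0,2.5,0,0,0,0,0,0,2.5,0,0,0,0,0,0,1.5,0,0,0,0,0,0,0,0,0,0])

```text
time_s: 10.38
ee_pos: [0.5753, 0.0645, 0.3223]
orientation: [0.668, -0.223, 0.674, 0.223]
ft_force: [0.2, 0.9, -0.2]
width: 0.0856
```

Run:
```python
from h import *
plan([.524+.065*np.cos(np.radians(36.8)),.0258+.065*np.sin(np.radians(36.8)),.328],126.8)
snap("wrist","w7")
```

```text
t 10.38 tcp [0.5753 0.0645 0.3223] yaw 126.74 tilt [-0.0091 -0.0022 -1.    ] q [ 0.46 -0.01 -0.11 -0.   -1.48 -1.39] F [ 0.15  0.9  -0.18] w 0.0856
shift cm [-0.571 -0.026  0.072] norm 0.58
turn about x: [np.float64(-0.06)] or +-180
```

View pics/w7.png

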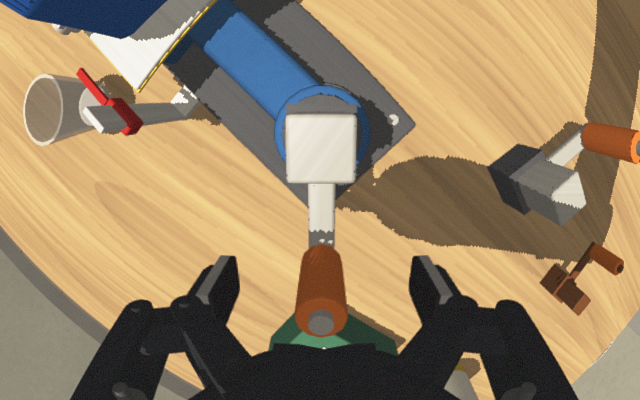

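Request:
step_arm(deltas=[0,0,0,0,0,0,0,0,0,0,0,0,0,255,0,0,0,0,0,0,255,0,0,0,0,0,0,255,0,0,0,0,0,0,255,0,0,0,0,0,0,255,0,0,0,0,0,0,255,0,0,0,0,0,0,255,0,0,0,0,0,0,255,0,0,0,0,0,0,255], newtons=30)

```text
time_s: 11.27
ee_pos: [0.5762, 0.0645, 0.3286]
orientation: [0.671, -0.223, 0.671, 0.223]
ft_force: [0.5, 0.6, 2.8]
width: 0.021
```

Run:
```python
from h import *
s,R=st();plan([.524+.065*np.cos(np.radians(36.8)),.0258+.065*np.sin(np.radians(36.8)),.328],126.8);print(s["ft_torque"])
# winding rows: tool axes fixed Y,Z ; heading th from 36.8 decreasing
y=np.radians(126.8);Y=np.array([np.cos(y),np.sin(y)]);Z=np.array([np.sin(y),-np.cos(y)])
```

```text
t 11.27 tcp [0.5762 0.0645 0.3286] yaw 126.75 tilt [ 6.e-04  2.e-04 -1.e+00] q [ 0.46 -0.01 -0.1   0.   -1.48 -1.39] F [0.54 0.61 2.76] w 0.021
shift cm [ 0.056  0.028 -0.002] norm 0.06
turn about x: [np.float64(-0.05)] or +-180
[ 0.19429547 -0.0122587  -0.02795952]
```

Request:
step_arm(deltas=[0,0,0,0,-1.13,-0.1,255,0,0,0,0,-1.09,-0.29,255,0,0,0,0,-1.03,-0.48,255,0,0,0,0,-0.93,-0.65,255])

```text
time_s: 11.6
ee_pos: [0.5896, 0.0214, 0.3285]
orientation: [0.672, -0.223, 0.671, 0.223]
ft_force: [-0.6, 4.5, 2.4]
width: 0.0212
```

Run:
```python
from h import *
s,R=st();plan([.524,.0258,.328],126.8);print(s["ft_torque"])
C=np.array([.524,.0258]);d=s["ee_pos"][:2]-C;print("r",np.hypot(*d),"head",np.degrees(np.arctan2(d[1],d[0])))
```

```text
t 11.6 tcp [0.5896 0.0214 0.3285] yaw 126.77 tilt [ 0.001   0.0013 -1.    ] q [ 0.38  0.02 -0.08 -0.   -1.48 -1.3 ] F [-0.56  4.48  2.35] w 0.0212
shift cm [ 0.045  4.273 -4.991] norm 6.57
turn about x: [np.float64(-0.03)] or +-180
[1.70763698 0.39031548 0.012218  ]
r 0.06570491765886724 head -3.802160470998251
```

Request:
step_arm(deltas=[0,0,0,0,-0.8,-0.8,255,0,0,0,0,-0.65,-0.93,255,0,0,0,0,-0.48,-1.03,255,0,0,0,0,-0.29,-1.09,255,0,0,0,0,-0.1,-1.13,255])

```text
time_s: 12.02
ee_pos: [0.5623, -0.0275, 0.3283]
orientation: [0.671, -0.223, 0.671, 0.223]
ft_force: [1.3, 6.7, 2.5]
width: 0.0212
```

```bash
cat > c.py <<'E'
from h import *
s,R=st();plan([.524,.0258,.328],126.8);print(s["ft_torque"])
C=np.array([.524,.0258]);d=s["ee_pos"][:2]-C;h=np.degrees(np.arctan2(d[1],d[0]));print("r",np.hypot(*d),"head",h,"alpha",(36.8-h)%360)
E
python3 c.py; python3 -c "
from h import *
snap('wrist','w8')"
```

```text
t 12.02 tcp [ 0.5623 -0.0275  0.3283] yaw 126.72 tilt [ 7.e-04  6.e-04 -1.e+00] q [ 0.31 -0.05 -0.15 -0.   -1.48 -1.24] F [1.27 6.69 2.51] w 0.0212
shift cm [0.033 6.56  0.117] norm 6.56
turn about x: [np.float64(-0.08)] or +-180
[ 2.54801904e+00 -2.33491963e-01 -2.21805921e-03]
r 0.06560776827505552 head -54.302087999100706 alpha 91.1020879991007
```

View pics/w8.png

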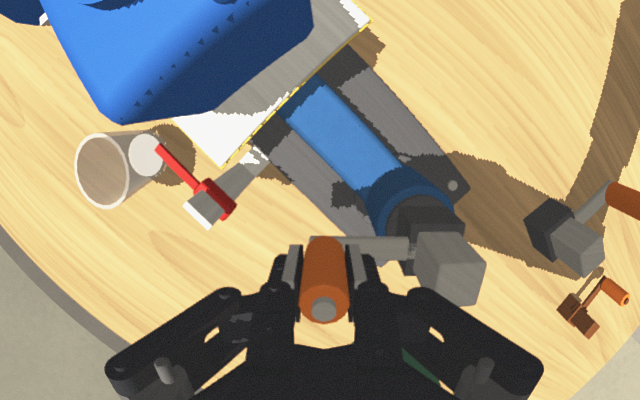

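Request:
step_arm(deltas=[0,0,0,0,0.1,-1.13,255,0,0,0,0,0.29,-1.09,255,0,0,0,0,0.48,-1.03,255,0,0,0,0,0.65,-0.93,255,0,0,0,0,0.8,-0.8,255,0,0,0,0,0.93,-0.65,255,0,0,0,0,1.03,-0.48,255,0,0,0,0,1.09,-0.29,255,0,0,0,0,1.13,-0.1,255])

```text
time_s: 12.82
ee_pos: [0.4718, -0.0136, 0.3283]
orientation: [0.672, -0.223, 0.67, 0.222]
ft_force: [10.0, 2.1, -2.0]
width: 0.021
```

```bash
python3 c.py
```

```text
t 12.82 tcp [ 0.4718 -0.0136  0.3283] yaw 126.7 tilt [ 0.0038 -0.     -1.    ] q [ 0.4  -0.31 -0.37  0.   -1.51 -1.33] F [ 9.99  2.11 -1.99] w 0.021
shift cm [0.051 0.041 6.539] norm 6.54
turn about x: [np.float64(-0.1)] or +-180
[ 0.6437235  -3.59328913  0.03982789]
r 0.06539407176686378 head -142.939313500547 alpha 179.73931350054698
```

Good, forces low. Continue 180→360.

Request:
step_arm(deltas=[0,0,0,0,1.13,0.1,255,0,0,0,0,1.09,0.29,255,0,0,0,0,1.03,0.48,255,0,0,0,0,0.93,0.65,255,0,0,0,0,0.8,0.8,255,0,0,0,0,0.65,0.93,255,0,0,0,0,0.48,1.03,255,0,0,0,0,0.29,1.09,255,0,0,0,0,0.1,1.13,255,0,0,0,0,-0.1,1.13,255,0,0,0,0,-0.29,1.09,255,0,0,0,0,-0.48,1.03,255,0,0,0,0,-0.65,0.93,255,0,0,0,0,-0.8,0.8,255,0,0,0,0,-0.93,0.65,255,0,0,0,0,-1.03,0.48,255,0,0,0,0,-1.09,0.29,255,0,0,0,0,-1.13,0.1,255])

```text
time_s: 14.32
ee_pos: [0.5767, 0.0652, 0.3283]
orientation: [0.671, -0.223, 0.671, 0.224]
ft_force: [-1.8, 4.5, 4.3]
width: 0.0213
```

```bash
python3 c.py;python3 -c "
from h import *
snap('wrist','w9')"
```

```text
t 14.32 tcp [0.5767 0.0652 0.3283] yaw 126.8 tilt [ 2.0e-04  1.7e-03 -1.0e+00] q [ 0.46 -0.01 -0.1  -0.   -1.48 -1.39] F [-1.82  4.46  4.26] w 0.0213
shift cm [ 0.023  0.008 -6.58 ] norm 6.58
turn about x: [np.float64(0.0)] or +-180
[ 1.43025504  0.92529892 -0.01901591]
r 0.06580429887204188 head 36.73639521614972 alpha 0.06360478385028046
```

View pics/w9.png

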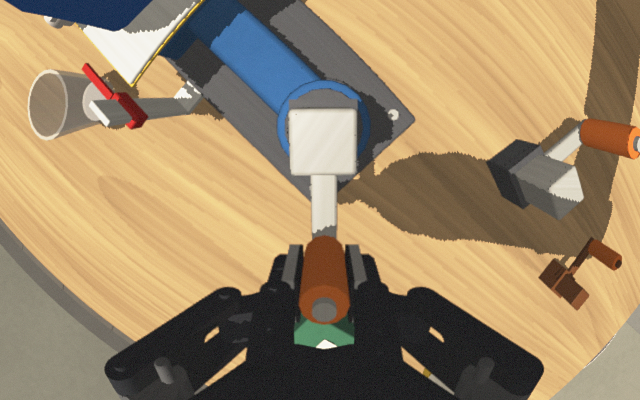

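Request:
step_arm(deltas=[0,0,0,0,-1.13,-0.1,255,0,0,0,0,-1.09,-0.29,255,0,0,0,0,-1.03,-0.48,255,0,0,0,0,-0.93,-0.65,255,0,0,0,0,-0.8,-0.8,255,0,0,0,0,-0.65,-0.93,255,0,0,0,0,-0.48,-1.03,255,0,0,0,0,-0.29,-1.09,255,0,0,0,0,-0.1,-1.13,255,0,0,0,0,0,0,255])

```text
time_s: 15.2
ee_pos: [0.5617, -0.0277, 0.3284]
orientation: [0.671, -0.222, 0.671, 0.223]
ft_force: [0.4, 0.9, 3.3]
width: 0.021
```

```bash
python3 c.py;python3 -c "
from h import *
snap('wrist','w10');snap('side','s10');snap('top','t10')
zoom('w8',60,20,330,240,2.4,'w8p');zoom('w10',60,20,330,240,2.4,'w10p');zoom('s10',250,80,140,120,6,'s10p');zoom('t10',330,150,70,80,8,'t10p')"
```

```text
t 15.2 tcp [ 0.5617 -0.0277  0.3284] yaw 126.69 tilt [-2.e-04  1.e-04 -1.e+00] q [ 0.31 -0.06 -0.15 -0.   -1.48 -1.24] F [0.36 0.9  3.29] w 0.021
shift cm [0.042 6.539 0.175] norm 6.54
turn about x: [np.float64(-0.11)] or +-180
[ 0.43902514 -0.10276157  0.03873397]
r 0.06541201939349298 head -54.847814787684264 alpha 91.64781478768427
```

View pics/w10p.png

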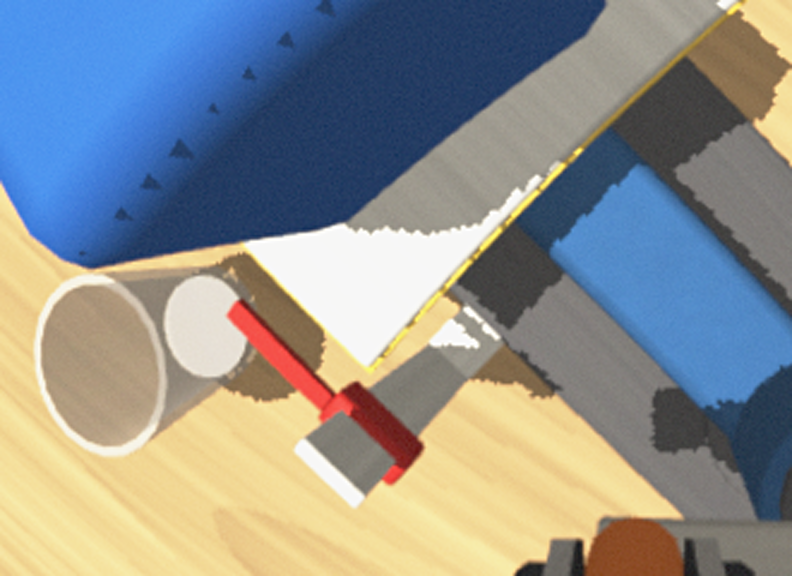

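View pics/s10p.png

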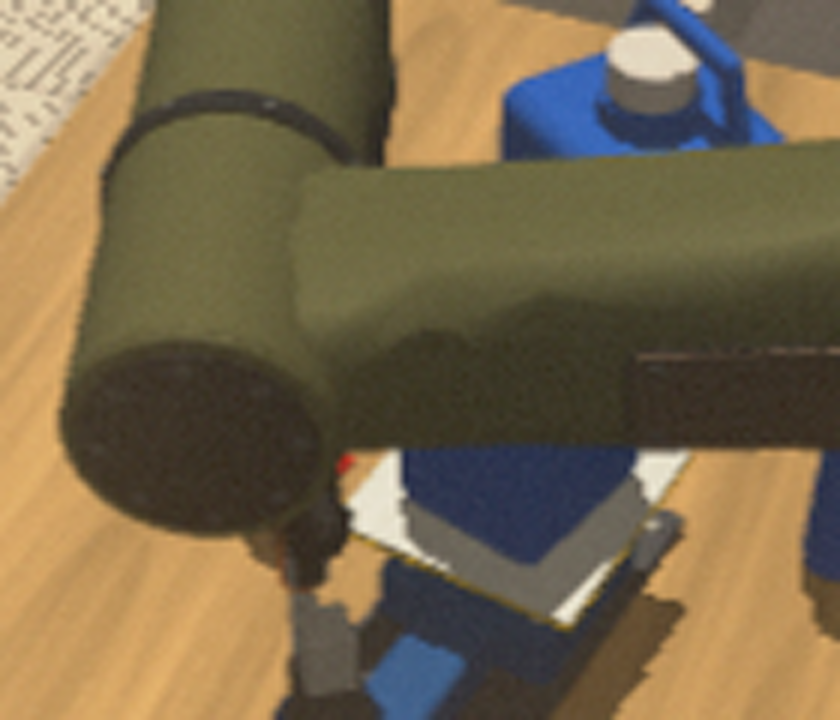

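View pics/t10p.png

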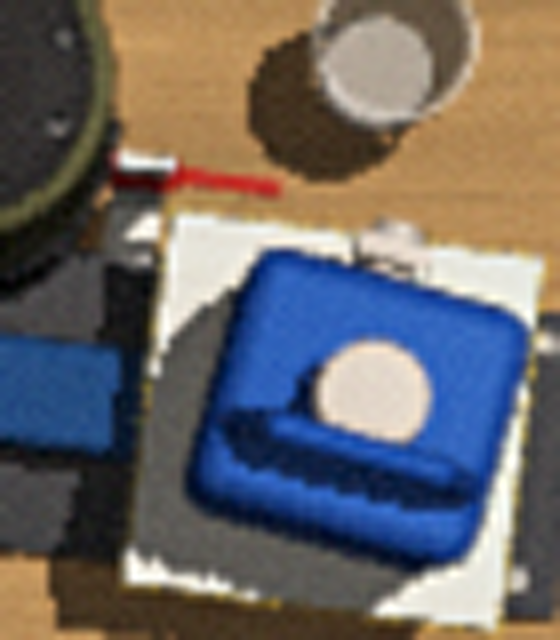

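Run:
```python
from h import *
a=[]
for n,u,v in (("w2",45,10),("w4",125,10),("w6",130,125),("w8",145,130),("w9",72,52),("w10",145,130)):
    im=cv2.imread(f"pics/{n}.png")[v:v+45,u:u+45];im=cv2.resize(im,None,fx=6,fy=6,interpolation=cv2.INTER_NEAREST)[:264,:264];cv2.putText(im,n,(200,250),0,.6,(0,0,255),1);a.append(im)
cv2.imwrite("pics/tips.png",np.vstack([np.hstack(a[:3]),np.hstack(a[3:])]))
```

```text
(no output)
```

View pics/tips.png

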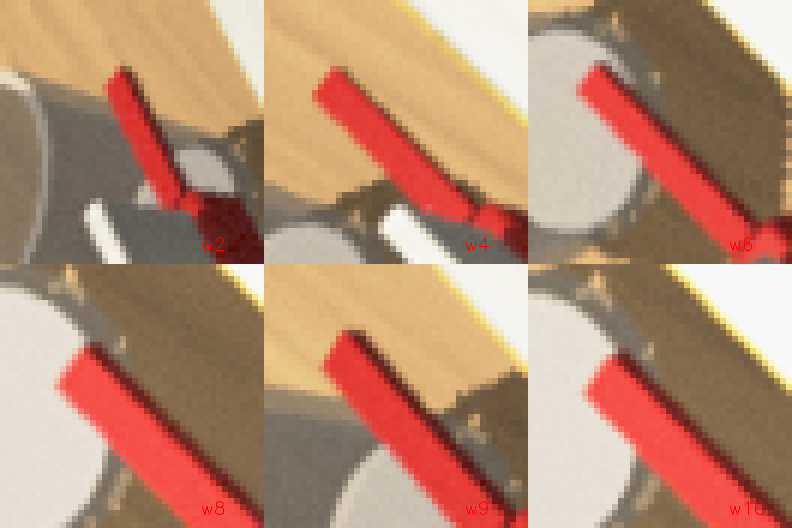

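Run:
```python
from h import *
a=[]
O=dict(w4=(160,20),w6=(165,130),w8=(200,145),w9=(115,60),w10=(195,150),w2=(78,15))
for n in O:
    u,v=O[n]
    im=cv2.imread(f"pics/{n}.png")[v:v+44,u:u+44];im=cv2.resize(im,None,fx=6,fy=6,interpolation=cv2.INTER_NEAREST);cv2.putText(im,n,(200,250),0,.6,(0,0,255),1);a.append(im)
cv2.imwrite("pics/cors.png",np.vstack([np.hstack(a[:3]),np.hstack(a[3:])]))
T=dict(w2=(64.2,23.3),w4=(134.7,23.7),w6=(140,138.3),w8=(157.3,146.8),w9=(83.5,66.3),w10=(157,147.8))
rs=[ray(load(n),*p,True) for n,p in T.items()]
print(tri(*rs)); 
import itertools
for c in (("w2","w10"),("w4","w6"),("w4","w10"),("w9","w10"),("w9","w6"),("w2","w4")):
    print(c,tri(*[ray(load(n),*T[n],True) for n in c]))
t=load("top0");s=load("side0")
print(tri(*rs,ray(t,330+276/8,150+187/8),ray(s,280+230/8,140+133/8)))
```

```text
(array([ 0.58443142, -0.15108155,  0.10712752]), [0.0006126394319329975, 0.00046401506445972366, 0.00045318366827506394, 0.0003005652426734174, 0.0005699701899072089, 0.00038856270895226464])
('w2', 'w10') (array([ 0.58494663, -0.15181612,  0.10556733]), [0.0001912067959204892, 0.0001912067959204273])
('w4', 'w6') (array([ 0.58409265, -0.15010435,  0.10885691]), [0.0002353785175398026, 0.00023537851753976097])
('w4', 'w10') (array([ 0.584262  , -0.15137032,  0.10715265]), [0.0002822550791184799, 0.00028225507911850214])
('w9', 'w10') (array([ 0.58406768, -0.15096596,  0.10787441]), [0.0003473508000918264, 0.0003473508000918193])
('w9', 'w6') (array([ 0.58369803, -0.14959842,  0.10954094]), [0.00010137276467103091, 0.0001013727646709976])
('w2', 'w4') (array([ 0.58491178, -0.15228789,  0.10568811]), [0.00046710812371803315, 0.0004671081237178874])
(array([ 0.58417858, -0.15165687,  0.10640278]), [0.0008327409674165697, 0.0005595657491564184, 0.0010447701215951302, 0.0005139342921233709, 0.0008774784965138637, 0.0002719223369205121, 0.0013877789926131355, 0.0020137964087428894])
```

View pics/cors.png

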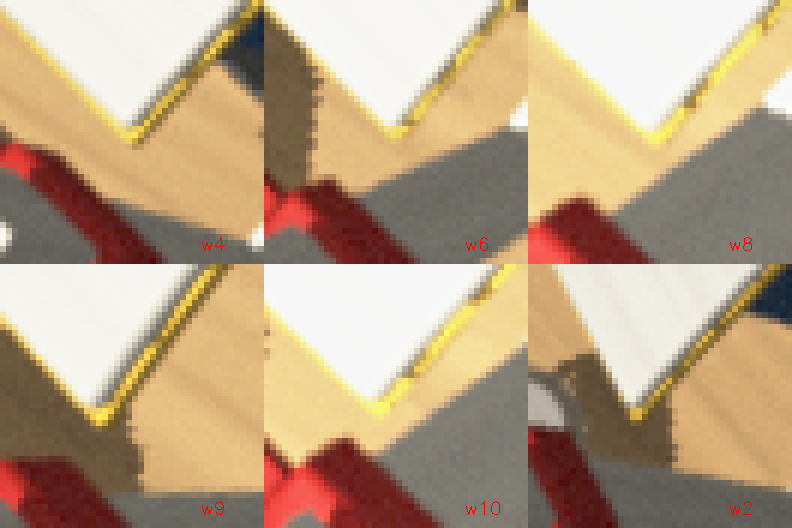

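Run:
```python
from h import *
C=dict(w2=(95.8,38.5),w4=(181.7,41.3),w6=(186.8,151.3),w8=(221.2,167.2),w9=(131.2,84.3),w10=(213.5,173.3))
H=dict(w2=0,w4=0,w6=0,w8=4,w9=16,w10=20)
def r(n,k=1):
    o,d=ray(load(n),*C[n],True);return o-np.array([0,0,H[n]*k/1000]),d
print(tri(*[r(n) for n in C]))
for k in (.9,1,1.1): print(k,tri(*[r(n,k) for n in C]))
print(tri(*[r(n) for n in("w2","w4","w6")]))
for n in("w9","w10"): print(n,[tri(r(m,0),(np.array([.5763,-.1085,0]),np.array([0,0,1.]))) for m in [n]])
print(tri(r("w9"),r("w10")))
```

```text
(array([ 0.57671483, -0.10748079,  0.08084042]), [0.0006347128609512104, 0.00017331204878850306, 3.6544910816457305e-05, 0.00019004116968734312, 0.00037934543293390553, 0.000288565155433993])
0.9 (array([ 0.57681468, -0.1075406 ,  0.08126895]), [0.0008418866406128154, 0.0001150237128459909, 0.000306769395492398, 0.0001578138247918009, 0.0003895160849649757, 0.0008113163195067135])
1 (array([ 0.57671483, -0.10748079,  0.08084042]), [0.0006347128609512104, 0.00017331204878850306, 3.6544910816457305e-05, 0.00019004116968734312, 0.00037934543293390553, 0.000288565155433993])
1.1 (array([ 0.57661499, -0.10742098,  0.08041188]), [0.0006089619058569837, 0.0004570531560779711, 0.00028666346846200865, 0.00027475927472851843, 0.0009214073010925914, 0.0002494416581928149])
(array([ 0.57657735, -0.10770504,  0.08065065]), [0.00041203445866549017, 0.0002237932810543794, 0.00023311122608504168])
w9 [(array([ 0.57679157, -0.10824975,  0.09535693]), [0.0005516060476777086, 0.0005516060476778314])]
w10 [(array([ 0.57652862, -0.10796454,  0.10149776]), [0.000582224843372684, 0.0005822248433726491])]
(array([ 0.57721984, -0.10765634,  0.07999364]), [0.00013605706659079546, 0.00013605706659090263])
```

Request:
step_arm(deltas=[0,0,0,0,0.1,-1.13,255,0,0,0,0,0.29,-1.09,255,0,0,0,0,0.48,-1.03,255,0,0,0,0,0.65,-0.93,255,0,0,0,0,0.8,-0.8,255,0,0,0,0,0.93,-0.65,255,0,0,0,0,1.03,-0.48,255,0,0,0,0,1.09,-0.29,255,0,0,0,0,1.13,-0.1,255,0,0,0,0,1.13,0.1,255,0,0,0,0,1.09,0.29,255,0,0,0,0,1.03,0.48,255,0,0,0,0,0.93,0.65,255,0,0,0,0,0.42,0.38,255,0,0,0,0,0,0,255,0,0,0,0,0,0,255])

```text
time_s: 16.68
ee_pos: [0.4599, 0.035, 0.3282]
orientation: [0.671, -0.223, 0.671, 0.223]
ft_force: [2.7, 0.1, 3.8]
width: 0.0214
```

```bash
python3 c.py
python3 - <<'E'
from h import *
c=snap("wrist","w11")
E
```

```text
t 16.68 tcp [0.4599 0.035  0.3282] yaw 126.78 tilt [ 0.e+00 -4.e-04 -1.e+00] q [ 0.52 -0.34 -0.39  0.   -1.52 -1.45] F [2.73 0.15 3.84] w 0.0214
shift cm [ 0.019 -4.573  4.586] norm 6.48
turn about x: [np.float64(-0.02)] or +-180
[-0.37367132 -0.92709098 -0.00973865]
r 0.06476255445059473 head 171.85223309243193 alpha 224.94776690756805
```

View pics/w11.png

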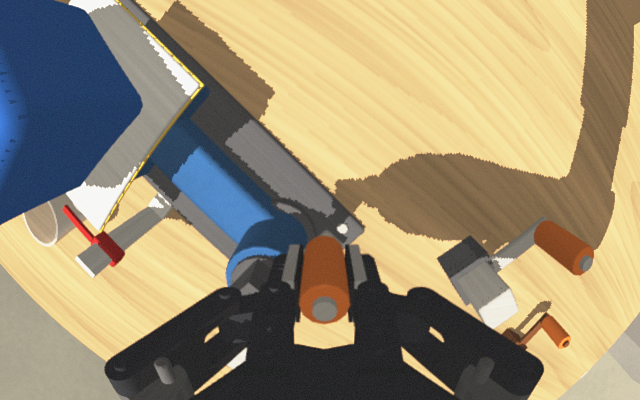

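Request:
step_arm(deltas=[0,0,0,0,0,0,0,0,0,0,0,0,0,0,0,0,0,0,0,0,0,0,0,0,0,0,0,0,0,0,0,0,0,0,0,0,0,0,-1,0,0,0,0,0,0,-3,0,0,0,0,0,0,-3,0,0,0,0,0,0,-2,0,0,0,0,0,0,-1,-1.5,2,0,0,0,0,0,-2,2.5,0,0,0,0,0,-2,2.5,0,0,0,0,0,-2,2.5,0,0,0,0,0,-2,2.5,0,0,0,0,0,0,0,0,0,0,0,0,0,0,0,0,0,0,0,0,0,0])

```text
time_s: 18.15
ee_pos: [0.6127, 0.0305, 0.4285]
orientation: [0.671, -0.223, 0.671, 0.223]
ft_force: [-0.4, 0.5, 0.9]
width: 0.0852
```

```bash
python3 c.py
python3 - <<'E'
from h import *
c=snap("wrist","w12");snap("side","s12");snap("top","t12")
zoom("s12",250,100,130,110,6,"s12z")
E
```

```text
t 18.15 tcp [0.6127 0.0305 0.4285] yaw 126.73 tilt [-3.e-04 -3.e-04 -1.e+00] q [ 0.38  0.08  0.17  0.   -1.66 -1.31] F [-0.44  0.49  0.87] w 0.0852
shift cm [10.053  4.926 -7.384] norm 13.41
turn about x: [np.float64(-0.07)] or +-180
[0.01790108 0.05972044 0.04576954]
r 0.08879110138685127 head 3.0387459199726505 alpha 33.76125408002735
```

View pics/w12.png

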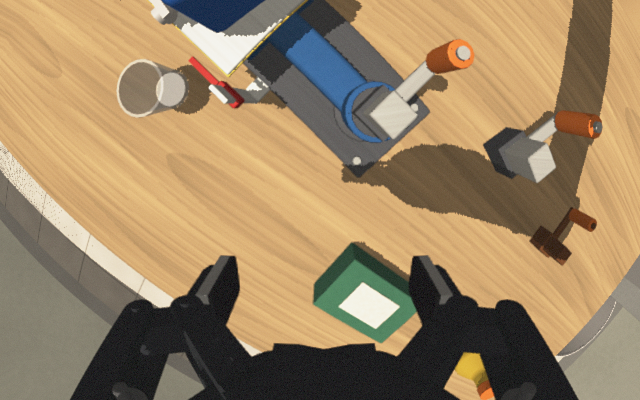

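View pics/s12z.png

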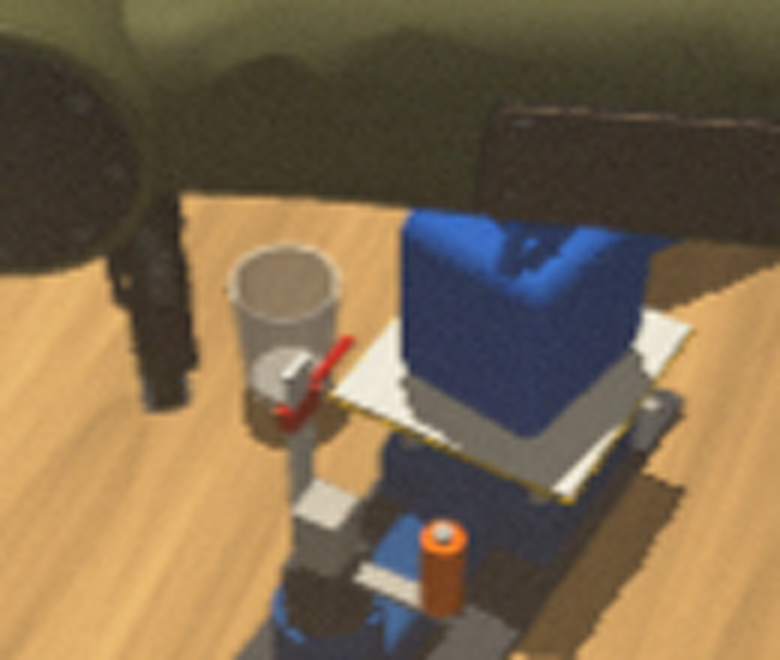

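Run:
```python
from h import *
a=[]
O=dict(w11=(58,192),w12=(185,45),s12=(290,145),t12=(335,160))
for n in O:
    u,v=O[n]
    im=cv2.imread(f"pics/{n}.png")[v:v+48,u:u+64];im=cv2.resize(im,None,fx=6,fy=6,interpolation=cv2.INTER_CUBIC);cv2.putText(im,n,(300,270),0,.6,(0,0,255),1);a.append(im)
cv2.imwrite("pics/fin.png",np.vstack([np.hstack(a[:2]),np.hstack(a[2:])]))
```

```text
(no output)
```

View pics/fin.png

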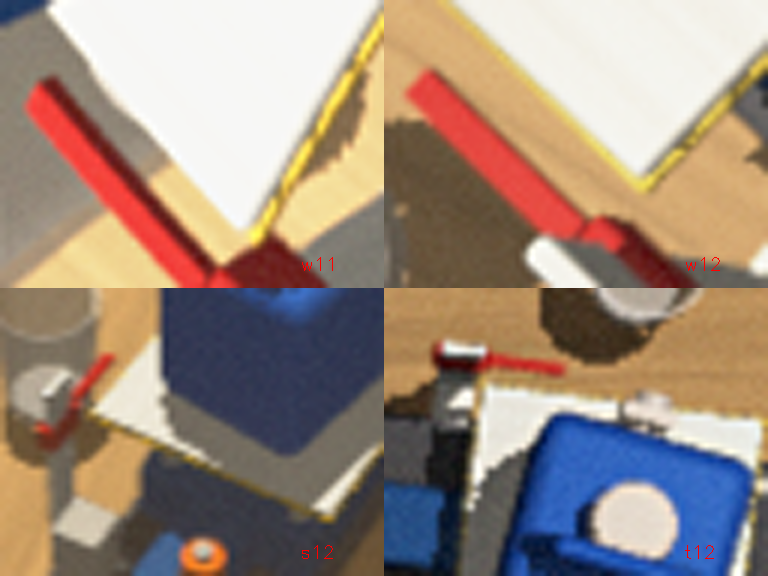

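Run:
```python
from h import *
T=dict(w11=(64.2,206.8),w12=(190.7,58.5),s12=(308.4,156.6),t12=(364.7,173.6))
C=dict(w11=(99.2,230.3),w12=(228,75.5),s12=(305.3,165.6),t12=(351.3,176.2))
for n,D in(("tip",T),("cor",C)):
    for c in (("w11","w12"),("s12","t12"),("w12","s12"),("w12","w11","s12","t12")):
        p,e=tri(*[ray(load(m),*D[m],m[0]=="w") for m in c]);print(n,c,p.round(4),np.round(e,4))
# known xy (wrist-fit) -> z from single ray
for m in T:
    r1=ray(load(m),*T[m],m[0]=="w");r2=ray(load(m),*C[m],m[0]=="w")
    z=np.array([0,0,1.])
    print(m,"tip z",tri(r1,(np.array([.5844,-.1511,0]),z))[0][2].round(4),"cor z",tri(r2,(np.array([.5767,-.1075,0]),z))[0][2].round(4))
```

```text
tip ('w11', 'w12') [ 0.5839 -0.1511  0.1068] [0.0001 0.0001]
tip ('s12', 't12') [ 0.5834 -0.1532  0.104 ] [0.0007 0.0007]
tip ('w12', 's12') [ 0.5839 -0.1521  0.1049] [0.0002 0.0002]
tip ('w12', 'w11', 's12', 't12') [ 0.5837 -0.1521  0.1057] [0.0006 0.0011 0.0004 0.0016]
cor ('w11', 'w12') [ 0.5774 -0.1078  0.1057] [0.0003 0.0003]
cor ('s12', 't12') [ 0.5767 -0.11    0.1045] [0.0012 0.0012]
cor ('w12', 's12') [ 0.577  -0.107   0.1074] [0.0004 0.0004]
cor ('w12', 'w11', 's12', 't12') [ 0.577  -0.1087  0.1054] [0.0013 0.0008 0.0005 0.0022]
w11 tip z 0.1065 cor z 0.1066
w12 tip z 0.1065 cor z 0.1062
s12 tip z 0.1057 cor z 0.1071
t12 tip z 0.1018 cor z 0.1038
```

Run:
```python
from h import *
w=load("w12");s=load("s12")
print(tri(ray(s,250+443/6,100+533/6),ray(w,462,51,True)))
for z in(.194,.199):
  p=[.524-.0645,.0258+.009,z];print(proj(s,p),proj(w,p,True))
st0=st()[0];print(st0["time_s"],np.abs(st0["joint_velocities"]).max())
```

```text
(array([0.45860663, 0.03488797, 0.19658899]), [0.000605170098118623, 0.000605170098118627])
(np.float64(323.7361225374288), np.float64(189.23554255613516)) (np.float64(459.5970137849746), np.float64(53.1488213881868))
(np.float64(323.76845771756865), np.float64(188.11809375043262)) (np.float64(462.5801125154553), np.float64(52.17291852481205))
18.3 0.004030796540662112
```

Run:
```python
from h import *
zoom("w12",335,30,150,120,5,"w12z");zoom("s12",285,175,60,50,12,"s12k")
```

```text
(no output)
```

View pics/w12z.png

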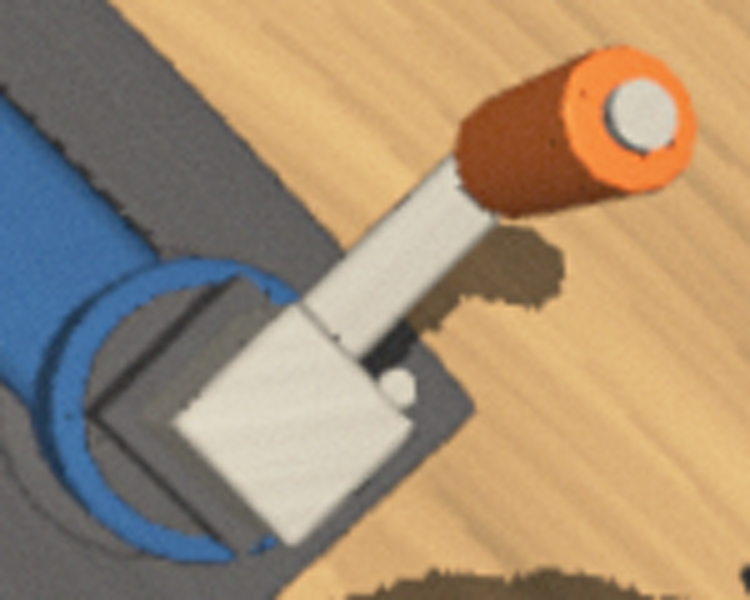

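View pics/s12k.png

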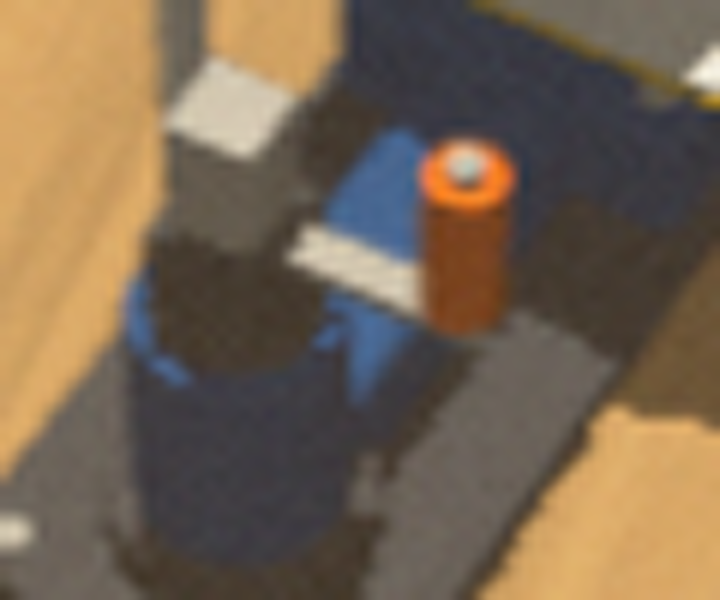

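Run:
```python
from rig import ticket,status
print(ticket.finish_job());s=status.read_state();print(s["time_s"],s["ft_force"])
```

```text
the job is handed in; nothing more can be done
None
the job is handed in; nothing more can be done
```

I fitted the smaller steel crank onto the square shaft and wound it about 1.6 turns clockwise, so the platform's top is now level with the pointer blade. I handed the job in at about 18 s; it reports no verdict.

**Fit:** The crank slid down to its seat with no resistance: the wrist read only the crank's own weight. Taking the knob's top disc, the last views put it at about 0.1925 m (side) and 0.196 m (wrist), against 0.194 m for a crank sitting fully down.

**Winding:** The wrist force was at most about 10 N wherever I read it. I let go of the knob afterwards and left the arm hovering clear.

**Level:** The wrist views put the blade at 0.1065–0.1068 m and the platform at 0.1057–0.1066 m, within about 1 mm of each other. The side-and-top pair gave 0.1040 and 0.1045 m.

**Disagreements:**
- One-view estimates from the side and top cameras put the platform 1.4–2.0 mm above the blade, and a mixed wrist-and-side pair made it 2.5 mm. All are within the 3 mm allowed.
- The fixed cameras and the wrist camera differed by 2–3 mm in absolute height, which is about the calibration error.
- A first reading of the knob's height, about 2.5 mm high, came from picking the pin on top of the knob; the re-measured disc is the figure above.

The jug stood on the platform in the last side view, though the arm hid its top there. The pointer measured where it started. The cup and the tabs box looked undisturbed. I did not measure how far the bystanders might have moved, and the softener was only partly in view.

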